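# Lay up a small glue-up on the clamping board

### The job

Lay up the parts on the wooden glue-up board. First lay the flat pine panel on the board and push it home into the corner, its long edge hard against the long back fence and its end hard against the short side fence; then, in either order, stand the square block between the panel's free end and the pad of the screw stop, square to the board and in line with the panel, and stand the tall batten on its narrow edge close along the panel's open front edge, parallel to it and centred on its length. Last of all set the steel weight upright on the middle of the panel, leaving the tape measure, the pencil and the small L-shaped offcut where they lie.

Things in the scene. Friction and masses are not known exactly. Their poses are not given: they have to be found in the camera images.
- board: Fixed brown board 220 (x) x 280 (y) x 12 mm. Origin: centre of underside, z up. Two pale fences, 20 mm high, on top: the back fence on its far side runs along y from -3 to 115 mm, inner face (towards -x) at x = 75 mm, 25 mm thick; the side fence on its left runs along x from 20 to 100 mm, inner face (towards -y) at y = 115 mm, 22 mm thick. The panel's centre when home: x = 50, y = 55 mm.
- screw_pad (a point): Centre of the face of the round steel pad (26 mm wide) of the fixed screw stop, a wood block 44 mm wide and high on the board at the end away from the side fence. 22 mm above the board's top, on its line x = 50 mm; axes parallel to the board's; the pad faces +y, 58 to 74 mm from the free end of the panel when home. Not to be turned.
- panel_mid (a point): Centre of the loose flat pine panel, 50 (x) x 120 (y) x 22 mm high, about 80 g, lying flat on the rubber mat; z up. It slides on the board when pushed with a few newtons. When home its free end is at y = -5 mm of the board, its open front edge at x = 25 mm.
- block_mid (a point): Centre of the loose square pine block, 38 x 38 mm and 50 mm high, about 60 g, standing on end on the mat; z up. It stands the same way up in its place.
- batten_mid (a point): Centre of the loose tall pine batten, 22 (x) x 100 (y) x 48 mm high, about 70 g, standing on its 22 mm wide narrow edge on the mat; z up. It stands the same way up in its place, where it is 26 mm taller than the panel beside it.
- weight_mid (a point): Centre of the loose steel weight, a plain upright cylinder 40 mm in diameter and 60 mm high, about 0.55 kg, standing on the mat; z is its axis.
- pencil_mid (a point): Centre of a loose flat grey carpenter's pencil, about 150 (x) x 12 x 8 mm high, lying across the middle of the mat between the parts; to be left alone. The mat is a fixed dark rubber sheet 250 x 340 mm, 3 mm thick, on which the four parts start.
- tape_mid (a point): Centre of a loose black tape measure with a steel disc on top, 62 x 50 x 34 mm high, on the bench beyond the board and the mat, near the middle; to be left alone.
- offcut_mid (a point): Centre of a small loose L-shaped pine offcut, 30 x 45 x 14 mm high, lying on the board near its front left corner (about x = -75, y = 95 mm of the board); to be left alone.
Not all that is in view belongs to the job. What is shaped like the part that bears weight_mid but orange is not meant. What is shaped like the part that bears block_mid but orange is not meant.

How it is judged:
By the outcome, as a careful person would: the job done as asked, in the order asked, and still so for the second after the job is handed in, with the robot touching nothing.
It also fails if it takes over 138 s, if anything falls off the work surface, if the arm or the gripper's body presses on something with over 40 N, if the wrist force passes 120 N, or if a joint passes its speed limit or range.

### The arm

A 6-joint arm with a two-finger parallel gripper is mounted at the origin on the work surface. World frame = base frame: x ahead of the robot, y to its left, z up, the work surface at z = 0. Lengths are in mm, angles in degrees, forces in N, time in s.
With the tool pointing down it reaches from about 300 to 850 mm from the base axis. Payload 4.2 kg.
Tool frame: the origin (TCP) lies on the centre line of the jaws, within the pads' length; the fingertips stand env.nose_length ahead of it and the grasp point (between the pads) lies 2 mm behind it (env.nose_length is the distance from the TCP to the fingertips, in mm); z points along the fingers, y is the direction in which the jaws open and shut (so a half turn about z gives the same grasp; the last joint's range is limited). The gripper opens to 91 mm and grips with 3 to 60 N. Pads are 32 mm wide; open, the fingers measure 118 mm over their backs; the gripper's body (76 mm by 178 mm) begins 60 mm behind the grasp point.
Start: joints at [-64.229, 18.312, 89.639, -0, 72.044, -1.146], TCP at [260.312, -512.717, 230.976] pointing down, gripper open.
Joint ranges: [-177.97, 177.97], [-48.28, 115.42], [12.27, 149.76], [-77.06, 257.06], [2.81, 150.46], [-146.56, 146.56]. Speed limits (degrees/s): [147.25, 147.25, 180, 180, 180, 180].

### API

Orientations are given as [roll, pitch, yaw] about the fixed x, y, z axes, in that order (R = Rz(yaw) Ry(pitch) Rx(roll)).
In Python, from workcell import env gives the robot as it stands. The module is installed in compiled form; this text tells all that it offers.
- The arm moves only by the tool jog_arm, never from a script. Its argument "deltas" is a list that holds one entry, the list of rows, each a list of 5 numbers: the shift along the tool's x, y, z in m, then the turn about the tool's z in degrees, then the finger opening in m, from 0 to 0.0912. A call has 1 to 20 rows; each row is the pose to reach, as a shift and turn from the pose commanded when the call began, along the tool's axes at that moment; what a row does not reach only later rows make up. A row lasts 1/12 s, in which the tool goes at most 41.7 mm and 7.16 degrees, less where a joint would pass 70% of its speed; a pose out of reach is approached as far as the arm can. A call with a gripper value outside its range is refused whole. The fingers move at their own pace and stop on an object; "grip_force" is the grip in N (left out, the last holds). Time passes only in rows, so rows that repeat a pose let the fingers close. It gives the time, the measured TCP pose, the force and the opening at its end, in the units of the state.
- env.state(): the state, without advancing time (a new reading comes with each control period).
- env.grab_frame(name): name is "scene" or "top" or "wrist"; returns the picture (480x640x3 uint8, red, green, blue); there is no depth.
- env.camera_params(name): a dict with "fx", "fy", "cx", "cy" (pixels), "k1" (the pictures are not rectified: a ray, as slopes to the right and down, at radius r is drawn at 1 + k1 r^2 times it, then the intrinsics apply), "xyz" and "orientation" of the camera in the world. Camera axes: x right, y down, z forward; pixel columns grow to the right and rows downward; lengths in mm; the calibration is good to about 2 mm. A picture is of the moment at which its call begins: read the wrist's pose just before it. camera_params takes no time and is no camera call; for the wrist camera it gives the pose at the moment of the call.
- env.job_done(): hands the job in, once; it reports no verdict.
Trained networks look in the newest picture that a camera, given by its name, has taken for a name from the list of things; names that differ only in an ending like _2 or _b are one class to them, and where a whole thing is asked for, a point or a joint stands for the part that bears it (a point fixed in the world has none). Each returns a list of dicts, best first, with "conf" (0 to 1); they miss things now and then, are a little off and sometimes report something else, mostly with a low value. They report only what shows in the picture. A call takes as long as a camera call. They do not tell look-alikes from the thing itself.
- env.look_for(camera, label): "xyz" ([x, y, z] in mm, in world coordinates, good to about 4 mm: the middle of the surface that is visible of it).
The state is a dict: "time_s": time; "qpos": joint angles; "qvel": joint speeds; "effort": joint torques, N m; "ee_pos": TCP position; "ee_rot": TCP orientation; "force": force on the tool from outside, world axes, zero at the start; "torque": the same for the moment, N m; "gripper_width": finger opening in mm.
Only numpy, scipy, OpenCV 4.12 (cv2) and the standard library are available. Lean on these libraries where they do the work, as an engineer would, in place of code of your own. Each camera call takes 0.05 s, during which the arm holds its last target.

## Working session

There is one attempt and no reset: what is moved stays moved. The work goes in short steps, Python scripts to look and compute and a tool call to move; the robot and the scene stay as the last step left them, time stands still between calls to the robot, and variables do not carry over. Pictures are saved under pics/ and viewed, and the job is handed in when it is done.

Besides the shell and the picture viewer there is one more tool, called after "Call:" as name([rows], argument=value, ...), one row to a line, values as JSON. jog_arm: Moves the arm, as the interface text tells. Its arguments: {"type":"object","properties":{"deltas":{"type":"array"},"grip_force":{"type":"number"}},"required":["deltas"]}

```bash
mkdir -p pics; python3 - <<'E'
from workcell import env
import cv2
s=env.state();print({k:s[k] for k in s}, env.nose_length)
for n in ("scene","top","wrist"):
    f=env.grab_frame(n);cv2.imwrite(f"pics/{n}0.png",f[:,:,::-1]);p=env.camera_params(n);print(n,p)
E
```

```text
{'time_s': 0.0, 'qpos': array([-6.42281223e+01,  1.83488756e+01,  8.97064942e+01, -1.37502414e-03,
        7.20417195e+01, -1.14470811e+00]), 'qvel': array([ 0.0095034 , -0.04847339,  0.07878206,  0.01075553, -0.0349522 ,
       -0.04520514]), 'effort': array([-6.57336568e-04, -4.12456334e+01, -2.31972635e+01,  7.25312345e-02,
        4.56444989e-02, -1.21014341e-04]), 'ee_pos': array([ 260.0991743 , -512.28274786,  230.14736449]), 'ee_rot': array([-1.79902904e+02, -6.32557118e-04,  2.69170104e+01]), 'force': array([-0.25647984,  0.26478606,  0.13046078]), 'torque': array([-0.00064946, -0.00859393, -0.00386185]), 'gripper_width': 91.18669110494326} 17.0
scene {'fx': 455.33104400708453, 'fy': 455.33104400708453, 'cx': 316.77398139102536, 'cy': 239.27949509570982, 'k1': -0.041718664181020354, 'xyz': array([976.34036907, 452.65772737, 796.35271509]), 'orientation': array([-140.75355361,   -0.82554135,  136.32920332])}
top {'fx': 513.0915503770267, 'fy': 513.0915503770267, 'cx': 317.881833661017, 'cy': 242.54850578068798, 'k1': -0.14508869541797206, 'xyz': array([ 451.25386965,   10.65079026, 1160.61247188]), 'orientation': array([-175.22189549,    0.3234445 ,  -90.81795415])}
wrist {'fx': 355.61811361860026, 'fy': 355.61811361860026, 'cx': 319.0933241658587, 'cy': 241.59388849642244, 'k1': -0.07263309235759592, 'xyz': array([ 329.15298412, -476.74540465,  384.24179511]), 'orientation': array([ 1.64194677e+02,  1.49219347e-01, -6.30751078e+01])}
```

View pics/top0.png

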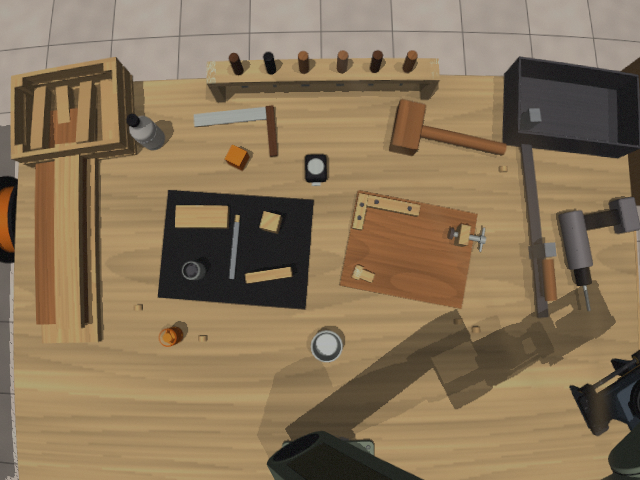

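View pics/scene0.png

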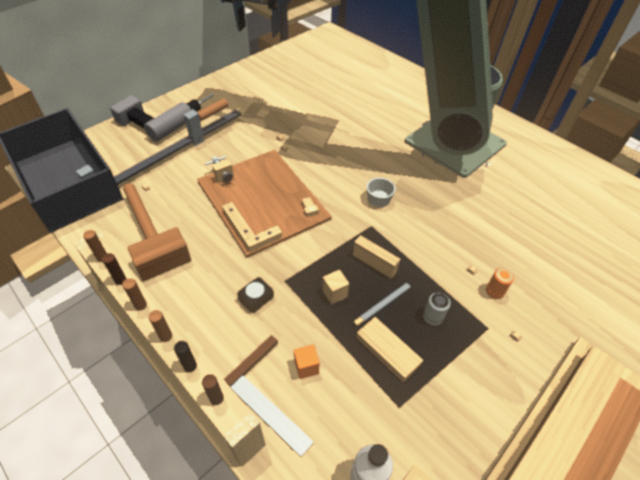

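View pics/wrist0.png

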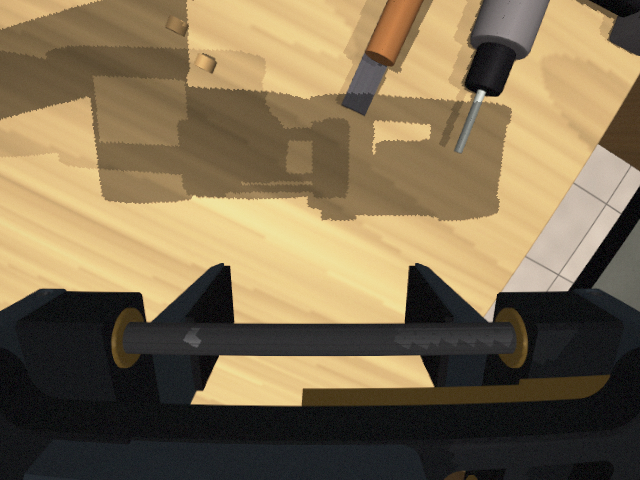

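```bash
cat > h.py <<'E'
from workcell import env
import cv2, numpy as np
from scipy.spatial.transform import Rotation as Ro
def cam(n):
    p=env.camera_params(n);return dict(f=p['fx'],cx=p['cx'],cy=p['cy'],k1=p['k1'],t=np.array(p['xyz'],float),R=Ro.from_euler('xyz',p['orientation'],degrees=True).as_matrix())
def proj(c,P):
    q=(np.atleast_2d(P)-c['t'])@c['R'];s=q[:,:2]/q[:,2:];r2=(s**2).sum(1,keepdims=True)
    return s*(1+c['k1']*r2)*c['f']+[c['cx'],c['cy']]
def unproj(c,uv,z):
    d=(np.atleast_2d(uv).astype(float)-[c['cx'],c['cy']])/c['f'];s=d.copy()
    for _ in range(20): s=d/(1+c['k1']*(s**2).sum(1,keepdims=True))
    r=np.c_[s,np.ones(len(s))]@c['R'].T
    return c['t']+r*((z-c['t'][2])/r[:,2:])
def box(x,y,z0,yaw,sx,sy,sz):
    a=np.radians(yaw);R=np.array([[np.cos(a),-np.sin(a)],[np.sin(a),np.cos(a)]])
    b=np.array([[1,1],[-1,1],[-1,-1],[1,-1]])/2*[sx,sy]@R.T+[x,y]
    return np.r_[np.c_[b,np.full(4,z0)],np.c_[b,np.full(4,z0+sz)]]
def save(n,fn,crop=None,k=1):
    f=env.grab_frame(n)[:,:,::-1]
    np.save('pics/'+fn+'.npy',f)
    if crop: x0,y0,x1,y1=crop; f=f[y0:y1,x0:x1]
    cv2.imwrite('pics/'+fn+'.png',cv2.resize(f,None,fx=k,fy=k,interpolation=cv2.INTER_CUBIC)); return f
E
python3 - <<'E'
import cv2
f=cv2.imread('pics/top0.png')
cv2.imwrite('pics/mat.png',cv2.resize(f[180:315,150:325],None,fx=4,fy=4,interpolation=cv2.INTER_CUBIC))
cv2.imwrite('pics/brd.png',cv2.resize(f[180:315,330:500],None,fx=4,fy=4,interpolation=cv2.INTER_CUBIC))
from h import *
for n in "board screw_pad panel_mid block_mid batten_mid weight_mid pencil_mid tape_mid offcut_mid".split():
    try:
        print(n,[(np.round(d['xyz'],1),round(d['conf'],2)) for d in env.look_for('top',n)[:2]])
    except Exception as e: print(n,e)
E
```

```text
board [(array([ 526.1, -186.1,   13.4]), 0.91)]
screw_pad [(array([ 553.7, -304.6,   43.5]), 0.79)]
panel_mid []
block_mid [(array([737.9, 191.6,  47.1]), 0.76), (array([590.5, 117.4,  52.9]), 0.74)]
batten_mid [(array([472.3, 124.8,  49.3]), 0.76)]
weight_mid [(array([345.9, 337.5,  49.6]), 0.71), (array([489.9, 285.9,  47.8]), 0.61)]
pencil_mid [(array([541.1, 200.9,  11.1]), 0.71)]
tape_mid [(array([712.5,  20. ,  34.9]), 0.87)]
offcut_mid [(array([468.9, -84. ,  26.4]), 0.81)]
```

View pics/mat.png

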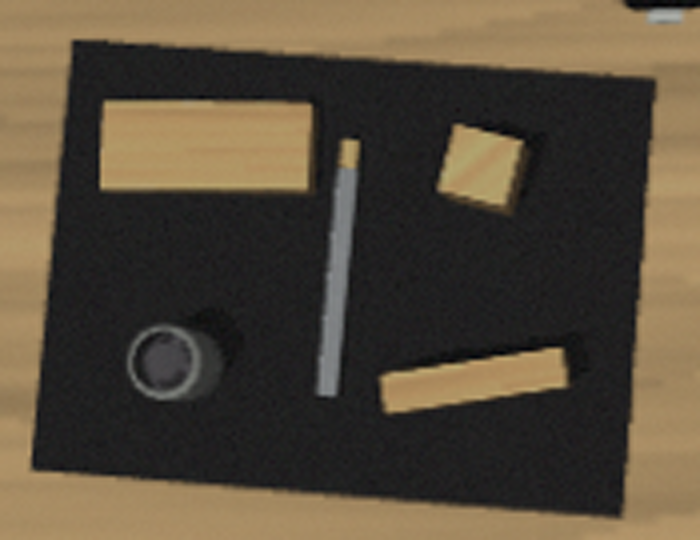

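View pics/brd.png

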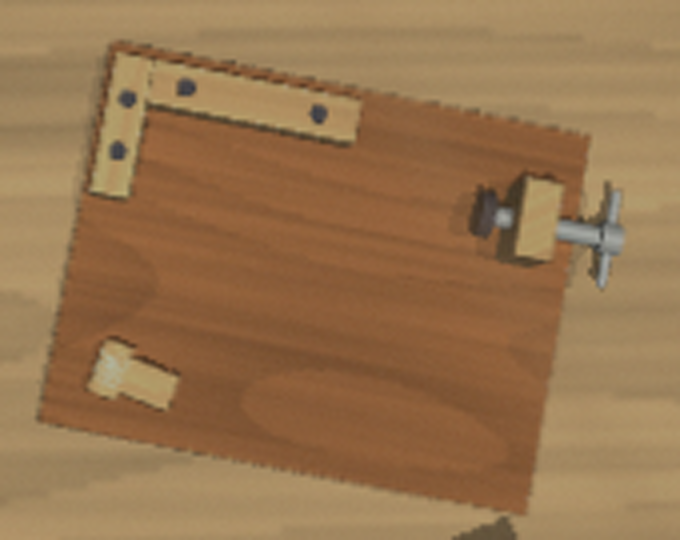

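```bash
cat >> h.py <<'E'
from scipy.optimize import least_squares
def fitrect(c,uv,z,sx,sy,p0):
    # uv corners any order; matched by nearest at p0
    uv=np.array(uv,float)
    def res(p):
        q=proj(c,box(p[0],p[1],z,p[2],sx,sy,0)[:4])
        d=np.linalg.norm(uv[:,None]-q[None],axis=2);j=d.argmin(1)
        return (uv-q[j]).ravel()
    s=least_squares(res,p0,x_scale=[1,1,1],diff_step=1e-5)
    return s.x,np.sqrt((s.fun**2).mean())
E
python3 - <<'E'
from h import *
c=cam('top')
m=lambda L,o:(np.array(L)+.5)/4-.5+o
M=[150,180];B=[330,180]
for n,L,o,z,sx,sy,p0 in [('board',[(112,42),(590,134),(527,515),(38,420)],B,12,220,280,(526,-186,-11)),
 ('mat',[(73,40),(655,78),(622,517),(32,468)],M,3,250,340,(530,200,-4)),
 ('panel',[(103,100),(312,103),(309,190),(100,188)],M,25,50,120,(600,270,0)),
 ('block',[(456,124),(525,141),(507,207),(437,191)],M,53,38,38,(590,117,-14)),
 ('batten',[(380,375),(563,347),(569,383),(386,413)],M,51,22,100,(472,124,9)),
 ('pencil',[(341,137),(360,139),(336,396),(317,394)],M,11,150,12,(541,200,-4))]:
    print(n,unproj(c,m(L,o),z)[:,:2].round(0).tolist());print(fitrect(c,m(L,o),z,sx,sy,p0))
print('weight',unproj(c,m([(163,362)],M),63))
print('pad',unproj(c,m([(473,212)],B),34), unproj(c,m([(522,218)],B),56))
E
```

```text
board [[665.0, -76.0], [610.0, -349.0], [394.0, -305.0], [452.0, -30.0]]
(array([ 530.32901922, -190.23879114,  -11.83198779]), np.float64(0.27507949940207327))
mat [[676.0, 362.0], [648.0, 25.0], [399.0, 47.0], [430.0, 384.0]]
(array([538.22350421, 204.34750856,  -5.01793778]), np.float64(0.30480418894467026))
panel [[637.0, 337.0], [633.0, 217.0], [584.0, 219.0], [587.0, 338.0]]
(array([610.35419607, 278.09522865,  -1.7095641 ]), np.float64(0.1059882375549604))
block [[616.0, 133.0], [606.0, 95.0], [570.0, 105.0], [579.0, 144.0]]
(array([592.45557821, 119.35956018, -15.03920764]), np.float64(0.22929410584158777))
batten [[479.0, 175.0], [493.0, 76.0], [474.0, 73.0], [459.0, 172.0]]
(array([476.26254901, 124.07328832,   8.27871842]), np.float64(0.3074327482311865))
pencil [[616.0, 203.0], [614.0, 192.0], [469.0, 206.0], [470.0, 217.0]]
(array([542.05284853, 201.79877103,  -3.12852832]), np.float64(1.359747877157234))
weight [[487.35787394 291.86894212  63.        ]]
pad [[ 563.39695319 -273.86844588   34.        ]] [[ 557.55077228 -295.46620749   56.        ]]
```

```bash
cat >> h.py <<'E'
def st():
    s=env.state();return np.array(s['ee_pos']),np.array(s['ee_rot'])[2],s
def delta(x,y,z,yaw,quiet=0):
    p,w,s=st();a=np.radians(w);d=np.array([x,y,z])-p
    tx=np.array([np.cos(a),np.sin(a)]);ty=np.array([np.sin(a),-np.cos(a)])
    t=(w-yaw+180)%360-180
    if not quiet: print('now',p.round(1),round(w,2),'F',np.round(s['force'],1),'g',round(s['gripper_width'],1),'t',round(s['time_s'],2))
    print('delta m:',(np.array([d[:2]@tx,d[:2]@ty,-d[2]])/1000).round(4).tolist(),'turn',round(t,2))
BX,BY,BW=530.33,-190.24,-11.83
def b2w(x,y):
    a=np.radians(BW);return np.array([BX+x*np.cos(a)-y*np.sin(a),BY+x*np.sin(a)+y*np.cos(a)])
E
python3 - <<'E'
from h import *
c=cam('wrist')
p,w,_=st();a=np.radians(w)
for uv in [(320,100),(320,240),(0,0),(639,0),(320,260)]:
    d=unproj(c,[uv],0)[0,:2]-p[:2];print(uv,d@[np.cos(a),np.sin(a)],d@[np.sin(a),-np.cos(a)])
print(b2w(0,0))
delta(430,-165,260,78.2)
E
```

```text
(320, 100) 119.0772961256929 -0.29183491730308475
(320, 240) -29.421096272638707 -0.18213873859733987
(0, 0) 231.82822554969462 -335.79565869732016
(639, 0) 231.71993300563713 333.66234939787944
(320, 260) -53.1246484886157 -0.1626854602598904
[ 530.33 -190.24]
now [ 260.3 -512.7  231. ] 26.92 F [0.4 0.1 0. ] g 91.3 t 0.6
delta m: [0.3087, -0.2332, -0.029] turn -51.28
```

```bash
python3 - <<'E'
from h import *
x,y=b2w(20,-140);print(x,y)
delta(x,y,250,78.2)
E
```

```text
521.2040055566825 -331.3665964495018
now [ 260.3 -512.7  231. ] 26.92 F [0.4 0.1 0. ] g 91.3 t 0.6
delta m: [0.3147, -0.0436, -0.019] turn -51.28
```

Call:
jog_arm([
  [[0.02,-0.002,0,-4,0.09],[0.05,-0.007,0,-9,0.09],[0.08,-0.011,0,-14,0.09],[0.115,-0.016,-0.005,-19,0.09],[0.15,-0.021,-0.01,-25,0.09],[0.185,-0.026,-0.015,-31,0.09],[0.22,-0.031,-0.019,-37,0.09],[0.255,-0.036,-0.019,-43,0.09],[0.285,-0.04,-0.019,-47,0.09],[0.305,-0.043,-0.019,-50,0.09],[0.315,-0.0436,-0.019,-51.3,0.09],[0.315,-0.0436,-0.019,-51.3,0.09],[0.315,-0.0436,-0.019,-51.3,0.09]],
])

```text
time_s: 1.68
ee_pos: [521.0, -331.5, 249.8]
ee_rot: [-179.9, 0.0, 78.2]
force: [-0.5, 0.1, 0.1]
gripper_width: 89.9
```

```bash
python3 - <<'E'
from h import *
import pickle
print(st()[:2]); pickle.dump(cam('wrist'),open('pics/w1.pkl','wb'))
save('wrist','w1')
print(env.look_for('wrist','screw_pad'))
E
```

```text
(array([ 521.02772501, -331.53517061,  249.75114313]), np.float64(78.18780307411551))
[]
```

View pics/w1.png

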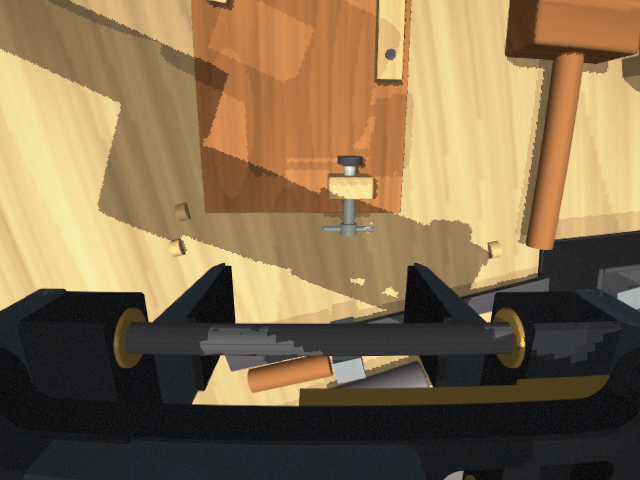

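```bash
python3 - <<'E'
from h import *
import pickle
c=pickle.load(open('pics/w1.pkl','rb'))
def P(x,y,z): return proj(c,[*b2w(x,y),z])[0].round(1)
print('corners',P(-110,-140,12),P(110,-140,12))
print('fence end top',P(75,-3,32),P(100,-3,32))
print('board edges row0', P(-110,0,12),P(110,0,12))
f=np.load('pics/w1.npy');cv2.imwrite('pics/w1c.png',cv2.resize(f[0:250,180:440],None,fx=3,fy=2.4,interpolation=cv2.INTER_CUBIC)[:600])
for z in (34,):
  for uv in [(350,165),(350,157)]:
    w=unproj(c,[uv],z)[0,:2]-[BX,BY];a=np.radians(BW);print(w@[np.cos(a),np.sin(a)],w@[-np.sin(a),np.cos(a)])
E
```

```text
corners [204.4 213.5] [399.7 213.5]
fence end top [376.  80.] [401.4  80.3]
board edges row0 [194.5  81.3] [406.9  80.6]
51.01523865819962 -85.2541887053891
50.84490132235209 -77.23289974995893
```

View pics/w1c.png

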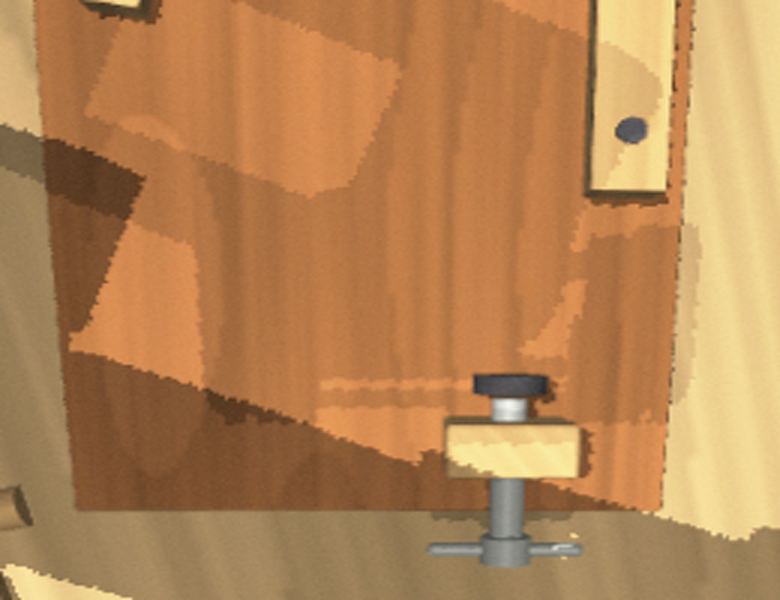

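```bash
python3 - <<'E'
from h import *
import pickle
c=pickle.load(open('pics/w1.pkl','rb'))
a=np.radians(BW)
for uv in [(350.3,156),(338,157),(362.5,157)]:
    w=unproj(c,[uv],47)[0,:2]-[BX,BY];print(w@[np.cos(a),np.sin(a)],w@[-np.sin(a),np.cos(a)])
delta(575,120,230,88)
E
```

```text
50.03007998262973 -75.73532887779803
37.9821562260185 -76.7326852596407
62.03492888013044 -76.64817658502685
now [ 520.3 -332.2  250. ] 78.1 F [ 0.7 -0.1  0.2] g 90.0 t 1.78
delta m: [0.4537, -0.0397, 0.02] turn -9.9
```

Call:
jog_arm([
  [[0.02,-0.002,0,-1,0.09],[0.055,-0.005,0,-2,0.09],[0.095,-0.008,0,-3,0.09],[0.135,-0.012,0,-4,0.09],[0.175,-0.015,0,-5,0.09],[0.215,-0.019,0,-6,0.09],[0.255,-0.022,0,-7,0.09],[0.295,-0.026,0.005,-8,0.09],[0.335,-0.029,0.01,-9,0.09],[0.375,-0.033,0.015,-9.9,0.09],[0.41,-0.036,0.02,-9.9,0.09],[0.44,-0.0385,0.02,-9.9,0.09],[0.454,-0.04,0.02,-9.9,0.09],[0.454,-0.04,0.02,-9.9,0.09],[0.454,-0.04,0.02,-9.9,0.09]],
])

```text
time_s: 3.03
ee_pos: [574.9, 120.3, 230.1]
ee_rot: [180.0, 0.1, 88.1]
force: [-0.5, -0.2, 0.4]
gripper_width: 89.9
```

```bash
python3 - <<'E'
from h import *
import pickle
print(st()[:2]); c=cam('wrist');pickle.dump(c,open('pics/w2.pkl','wb'))
save('wrist','w2')
for n,b in [('panel',box(610.35,278.1,3,-1.71,50,120,22)),('block',box(592.5,119.4,3,-15,38,38,50)),('batten',box(476.3,124.1,3,8.28,22,100,48))]:
    print(n,proj(c,b)[4:].round(1).tolist())
E
```

```text
(array([574.89869428, 120.27267854, 230.07172361]), np.float64(88.1027980853304))
panel [[380.0, -16.8], [324.6, -17.2], [324.6, 119.4], [376.4, 119.5]]
block [[361.8, 211.6], [322.7, 202.6], [313.6, 240.5], [351.7, 249.1]]
batten [[215.0, 171.4], [192.5, 175.8], [218.9, 274.5], [240.0, 271.0]]
```

View pics/w2.png

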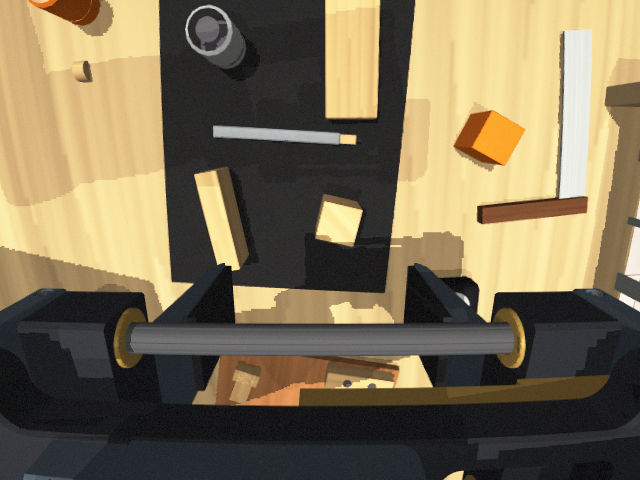

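```bash
python3 - <<'E'
import cv2,numpy as np
f=np.load('pics/w2.npy');cv2.imwrite('pics/w2c.png',cv2.resize(f[150:290,180:380],None,fx=4,fy=4,interpolation=cv2.INTER_CUBIC))
E
```

```text
(no output)
```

View pics/w2c.png

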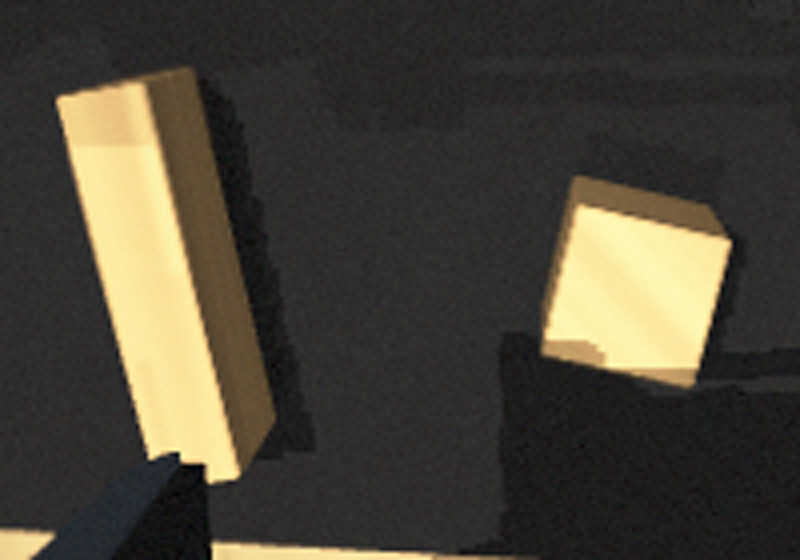

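```bash
python3 - <<'E'
from h import *
delta(611,278.5,22,88.2)
E
```

```text
now [574.9 119.7 230.1] 88.04 F [-0.3 -0.3  0.3] g 90.0 t 3.08
delta m: [0.16, 0.0307, 0.2081] turn -0.16
```

Call:
jog_arm([
  [[0.02,0.004,0,0,0.09],[0.05,0.01,0.01,0,0.085],[0.085,0.017,0.03,0,0.08],[0.12,0.024,0.06,0,0.08],[0.145,0.029,0.095,0,0.08],[0.158,0.0307,0.13,-0.2,0.08],[0.16,0.0307,0.16,-0.2,0.08],[0.16,0.0307,0.18,-0.2,0.08],[0.16,0.0307,0.195,-0.2,0.08],[0.16,0.0307,0.204,-0.2,0.08],[0.16,0.0307,0.208,-0.2,0.08],[0.16,0.0307,0.208,-0.2,0.08]],
])

```text
time_s: 4.08
ee_pos: [611.3, 278.7, 21.7]
ee_rot: [-180.0, 0.0, 88.2]
force: [0.2, -0.1, 0.6]
gripper_width: 80.0
```

```bash
python3 - <<'E'
from h import *
delta(611,278.5,22,88.2)
save('scene','s2',(200,150,600,450),2)
E
```

```text
now [611.3 278.7  21.7] 88.22 F [ 0.2 -0.1  0.6] g 80.0 t 4.08
delta m: [-0.0003, -0.0003, -0.0003] turn 0.02
```

View pics/s2.png

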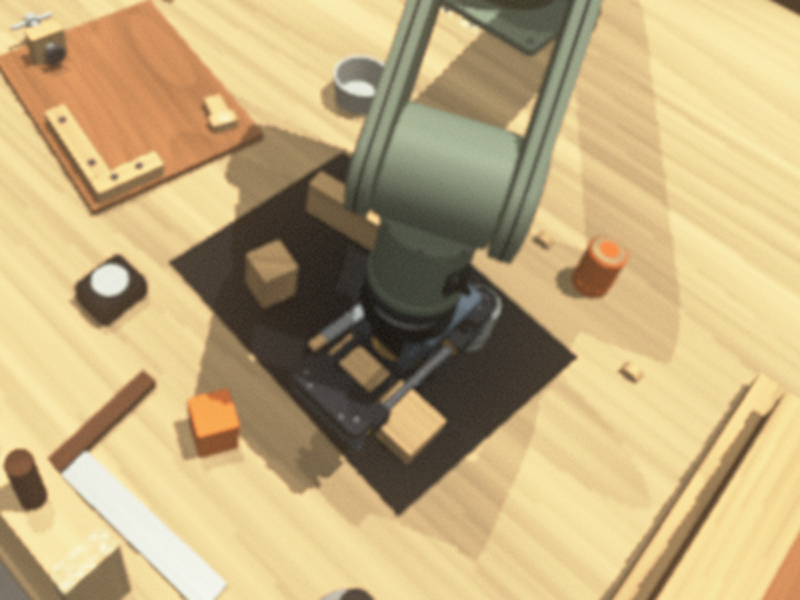

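Call:
jog_arm([
  [[0,0,0,0,0.06],[0,0,0,0,0.045],[0,0,0,0,0.04],[0,0,0,0,0.04],[0,0,0,0,0.04],[0,0,0,0,0.04],[0,0,0,0,0.04],[0,0,-0.004,0,0.04],[0,0,-0.015,0,0.04],[0,0,-0.035,0,0.04],[0,0,-0.06,0,0.04],[0,0,-0.08,0,0.04],[0,0,-0.08,0,0.04]],
], grip_force=25)

```text
time_s: 5.22
ee_pos: [613.6, 281.5, 107.5]
ee_rot: [179.5, -0.2, 88.3]
force: [0.7, -0.1, -0.2]
gripper_width: 50.2
```

```bash
python3 - <<'E'
from h import *
x,y=b2w(22,42);print(x,y)
delta(x,y,100,78.2)
E
```

```text
560.4730833926848 -153.64226067662574
now [613.6 281.5 107.5] 88.32 F [ 0.7 -0.1 -0.2] g 50.2 t 5.22
delta m: [-0.4365, -0.0404, 0.0075] turn 10.12
```

Call:
jog_arm([
  [[-0.015,-0.0015,0,0.5,0.04],[-0.045,-0.004,0,1,0.04],[-0.08,-0.0075,0,2,0.04],[-0.115,-0.01,0,3,0.04],[-0.15,-0.014,0,4,0.04],[-0.185,-0.017,0,5,0.04],[-0.22,-0.02,0,6,0.04],[-0.255,-0.0235,0,7,0.04],[-0.29,-0.027,0,8,0.04],[-0.325,-0.03,0,9,0.04],[-0.36,-0.033,0,10,0.04],[-0.39,-0.036,0,10.1,0.04],[-0.415,-0.0385,0,10.1,0.04],[-0.43,-0.04,0,10.1,0.04],[-0.4365,-0.0404,0,10.1,0.04],[-0.4365,-0.0404,0.0,10.1,0.04],[-0.4365,-0.0404,0.0,10.1,0.04]],
])

```text
time_s: 6.63
ee_pos: [557.0, -154.6, 101.2]
ee_rot: [-179.9, -0.0, 78.2]
force: [0.4, 0.6, -1.0]
gripper_width: 49.8
```

```bash
python3 - <<'E'
from h import *
x,y=b2w(22,42)
delta(x,y,100,78.2)
import pickle
c=cam('wrist');pickle.dump(c,open('pics/w3.pkl','wb'))
save('wrist','w3',(100,0,540,300),1.8)
delta(x,y,33,78.2)
E
```

```text
now [ 557.  -154.6  101.2] 78.17 F [ 0.4  0.6 -1. ] g 49.8 t 6.63
delta m: [0.0016, 0.0032, 0.0012] turn -0.03
now [ 557.2 -154.1  101.4] 78.23 F [ 0.9 -0.4 -0.6] g 50.1 t 6.68
delta m: [0.0011, 0.0031, 0.0684] turn 0.03
```

View pics/w3.png

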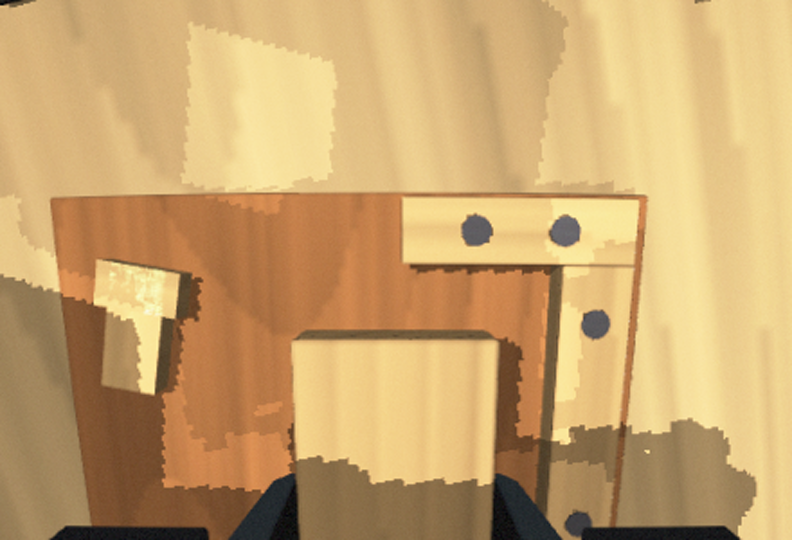

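Call:
jog_arm([
  [[0.0005,0.001,0.01,0,0.04],[0.001,0.002,0.025,0,0.04],[0.001,0.003,0.04,0,0.04],[0.001,0.003,0.052,0,0.04],[0.001,0.003,0.06,0,0.04],[0.001,0.003,0.065,0,0.04],[0.001,0.003,0.0685,0,0.04],[0.001,0.003,0.0685,0,0.04],[0.001,0.003,0.0685,0,0.04]],
])

```text
time_s: 7.43
ee_pos: [561.2, -154.4, 33.7]
ee_rot: [180.0, 0.0, 78.2]
force: [-0.1, 0.3, -1.0]
gripper_width: 49.7
```

```bash
python3 - <<'E'
from h import *
x,y=b2w(22,57)
delta(x,y,32,78.2)
E
```

```text
now [ 561.2 -154.4   33.7] 78.23 F [-0.1  0.3 -1. ] g 49.7 t 7.43
delta m: [0.0156, -0.0009, 0.0017] turn 0.03
```

Lower to ~1 mm, then push slowly in tool +x toward the side fence.

Call:
jog_arm([
  [[0.0,0,0.001,0,0.04],[0.002,0,0.002,0,0.04],[0.004,0,0.002,0,0.04],[0.006,0,0.002,0,0.04],[0.008,0,0.002,0,0.04],[0.009,0,0.002,0,0.04],[0.01,0,0.002,0,0.04],[0.011,0,0.002,0,0.04],[0.011,0,0.002,0,0.04]],
])

```text
time_s: 8.18
ee_pos: [563.2, -143.6, 31.5]
ee_rot: [180.0, 0.0, 78.2]
force: [0.1, -0.2, -1.8]
gripper_width: 49.3
```

```bash
python3 - <<'E'
from h import *
x,y=b2w(22,57)
delta(x,y,32,78.2)
E
```

```text
now [ 563.2 -143.6   31.5] 78.23 F [ 0.1 -0.2 -1.8] g 49.3 t 8.18
delta m: [0.0046, -0.0006, -0.0005] turn 0.03
```

Call:
jog_arm([
  [[0.001,0,0,0,0.04],[0.002,0,0,0,0.04],[0.003,0,0,0,0.04],[0.004,0,0,0,0.04],[0.004,0,0,0,0.04]],
])

```text
time_s: 8.6
ee_pos: [564.0, -139.6, 31.4]
ee_rot: [180.0, -0.0, 78.2]
force: [-0.1, 0.4, -0.5]
gripper_width: 49.9
```

Call:
jog_arm([
  [[0.001,0,0,0,0.04],[0.002,0,0,0,0.04],[0.003,0,0,0,0.04],[0.003,0,0,0,0.04],[0.003,0,0,0,0.04]],
])

```text
time_s: 9.02
ee_pos: [564.1, -139.2, 31.6]
ee_rot: [180.0, 0.2, 78.3]
force: [-1.9, -9.2, -0.9]
gripper_width: 49.9
```

Call:
jog_arm([
  [[-0.0015,0,0.0005,0,0.05],[-0.002,0,0.0005,0,0.052],[-0.002,0,0.0005,0,0.056],[-0.002,0,0.0005,0,0.06],[-0.002,0,0.0005,0,0.06],[-0.002,0,0.0005,0,0.06],[-0.002,0,-0.005,0,0.06],[-0.002,0,-0.02,0,0.06],[-0.002,0,-0.04,0,0.06],[-0.002,0,-0.055,0,0.06],[-0.002,0,-0.055,0,0.04]],
])

```text
time_s: 9.93
ee_pos: [566.4, -139.3, 89.9]
ee_rot: [179.6, 0.0, 78.2]
force: [0.4, 0.5, 0.7]
gripper_width: 55.9
```

```bash
python3 - <<'E'
from h import *
p,w,s=st();a=np.radians(BW);d=p[:2]-[BX,BY];print('tcp in board',d@[np.cos(a),np.sin(a)],d@[-np.sin(a),np.cos(a)])
import pickle
c=cam('wrist');pickle.dump(c,open('pics/w4.pkl','wb'))
save('wrist','w4',(100,0,540,300),1.8)
x,y=b2w(-30,55)
delta(x,y,90,78.2)
E
```

```text
tcp in board 24.855547852890407 57.28797103140725
now [ 565.4 -139.1   88.2] 78.22 F [-0.6  0.5 -0.9] g 52.0 t 9.98
delta m: [-0.0022, -0.0538, -0.0018] turn 0.02
```

View pics/w4.png

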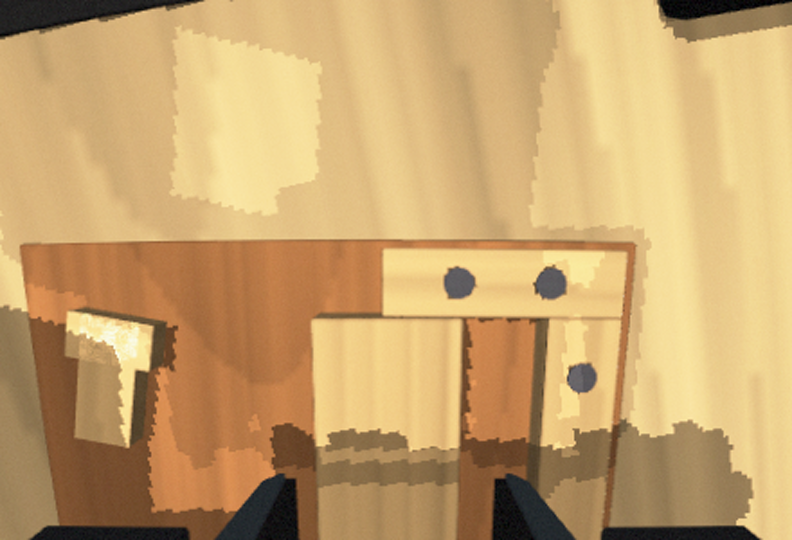

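Call:
jog_arm([
  [[-0.001,-0.012,0,0,0.02],[-0.002,-0.03,0,0,0.0],[-0.002,-0.048,0,0,0.0],[-0.002,-0.057,0.005,0,0.0],[-0.002,-0.059,0.02,0,0.0],[-0.002,-0.059,0.037,0,0.0],[-0.002,-0.059,0.05,0,0.0],[-0.002,-0.059,0.055,0,0.0],[-0.002,-0.059,0.055,0,0.0],[-0.002,-0.059,0.055,0,0.0]],
])

```text
time_s: 10.82
ee_pos: [505.7, -128.6, 30.9]
ee_rot: [-179.9, -0.0, 78.2]
force: [-0.4, 0.9, -1.0]
gripper_width: 0.2
```

```bash
cat >>h.py <<'E'
def tb():
    p,w,s=st();a=np.radians(BW);d=p[:2]-[BX,BY];R=np.array([[np.cos(a),np.sin(a)],[-np.sin(a),np.cos(a)]])
    print('tcp in board',(R@d).round(2),p[2].round(2),'yaw',round(w,2),'F board',(R@s['force'][:2]).round(2),round(s['force'][2],2),'g',round(s['gripper_width'],1),round(s['time_s'],2))
E
python3 -c "
from h import *
tb()"
```

```text
tcp in board [-36.73  55.25] 30.89 yaw 78.22 F board [-0.59  0.75] -0.98 g 0.2 10.82
```

Call:
jog_arm([
  [[0,0.005,0,0,0],[0,0.01,0,0,0],[0,0.014,0,0,0],[0,0.017,0,0,0],[0,0.02,0,0,0],[0,0.023,0,0,0],[0,0.026,0,0,0],[0,0.029,0,0,0],[0,0.032,0,0,0],[0,0.035,0,0,0],[0,0.038,0,0,0],[0,0.04,0,0,0],[0,0.041,0,0,0],[0,0.042,0,0,0],[0,0.042,0,0,0]],
])

```text
time_s: 12.07
ee_pos: [547.3, -137.4, 31.5]
ee_rot: [180.0, 0.0, 78.2]
force: [-0.9, 0.4, -0.9]
gripper_width: 0.5
```

```bash
python3 -c "
from h import *
tb()
save('wrist','w5',(100,0,540,300),1.8)"
```

```text
tcp in board [ 5.74 55.23] 31.47 yaw 78.22 F board [-0.94  0.19] -0.92 g 0.5 12.07
```

View pics/w5.png

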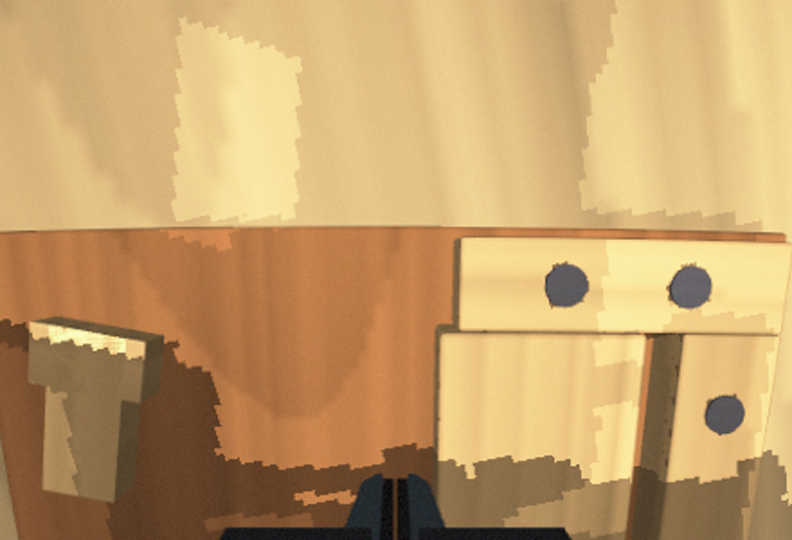

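Call:
jog_arm([
  [[0,0.001,0,0,0],[0,0.002,0,0,0],[0,0.003,0,0,0],[0,0.004,0,0,0],[0,0.005,0,0,0],[0,0.006,0,0,0],[0,0.007,0,0,0],[0,0.007,0,0,0]],
])

```text
time_s: 12.78
ee_pos: [554.3, -138.8, 31.5]
ee_rot: [180.0, 0.0, 78.2]
force: [1.0, 0.2, 0.3]
gripper_width: 0.8
```

```bash
python3 -c "
from h import *
tb()"
```

```text
tcp in board [12.91 55.23] 31.45 yaw 78.22 F board [0.91 0.41] 0.25 g 0.8 12.78
```

Call:
jog_arm([
  [[0,0.001,0,0,0],[0,0.002,0,0,0],[0,0.003,0,0,0],[0,0.004,0,0,0],[0,0.004,0,0,0]],
])

```text
time_s: 13.2
ee_pos: [556.6, -139.3, 31.4]
ee_rot: [-179.8, -0.0, 78.2]
force: [-3.9, 0.8, 4.3]
gripper_width: 0.7
```

```bash
python3 -c "
from h import *
tb()
save('wrist','w6',(100,0,540,300),1.8)"
```

```text
tcp in board [15.3  55.25] 31.4 yaw 78.22 F board [-4.01 -0.05] 4.29 g 0.7 13.2
```

View pics/w6.png

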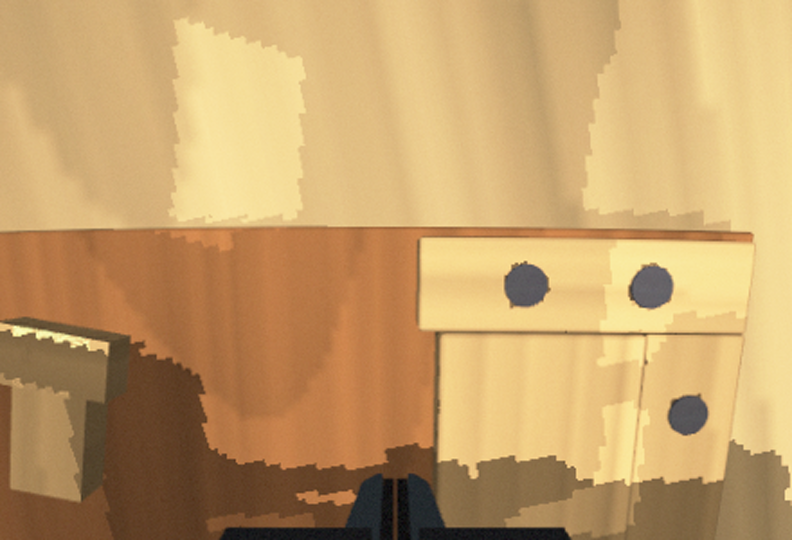

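Call:
jog_arm([
  [[0,0.001,0,0,0],[0,0.002,0,0,0],[0,0.002,0,0,0],[0,0.002,0,0,0]],
])

```text
time_s: 13.58
ee_pos: [556.7, -139.3, 31.4]
ee_rot: [-179.6, -0.0, 78.2]
force: [-9.1, 2.1, 7.6]
gripper_width: 0.7
```

```bash
python3 -c "
from h import *
tb()"
```

```text
tcp in board [15.35 55.29] 31.41 yaw 78.23 F board [-9.35  0.14] 7.55 g 0.7 13.58
```

```bash
python3 -c "
from h import *
x,y=b2w(50,-36)
delta(x,y,32,78.2)"
```

```text
now [ 556.7 -139.3   31.4] 78.23 F [-9.1  2.1  7.6] g 0.7 t 13.58
delta m: [-0.0913, 0.0346, -0.0006] turn 0.03
```

Call:
jog_arm([
  [[0,-0.006,0,0,0],[0,-0.009,-0.002,0,0],[0,-0.009,-0.015,0,0],[-0.01,-0.009,-0.035,0,0],[-0.03,0.0,-0.045,0,0],[-0.06,0.015,-0.045,0,0],[-0.085,0.028,-0.035,0,0],[-0.0915,0.032,-0.018,0,0],[-0.0915,0.032,-0.004,0,0],[-0.0915,0.032,-0.001,0,0],[-0.0915,0.032,-0.001,0,0]],
])

```text
time_s: 14.5
ee_pos: [572.1, -236.0, 31.4]
ee_rot: [-179.9, -0.0, 78.2]
force: [0.0, -0.9, 0.3]
gripper_width: 0.1
```

```bash
python3 -c "
from h import *
tb()
save('wrist','w7',(100,0,540,300),1.8)"
```

```text
tcp in board [ 50.29 -36.23] 31.42 yaw 78.2 F board [ 0.23 -0.86] 0.26 g 0.1 14.5
```

View pics/w7.png

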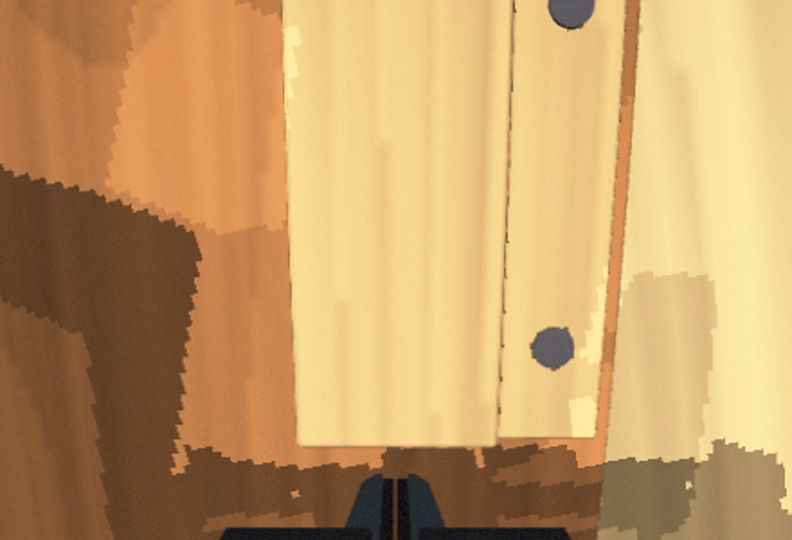

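Call:
jog_arm([
  [[0.003,0,0,0,0],[0.007,0,0,0,0],[0.01,0,0,0,0],[0.012,0,0,0,0],[0.014,0,0,0,0],[0.016,0,0,0,0],[0.017,0,0,0,0],[0.018,0,0,0,0],[0.018,0,0,0,0]],
])

```text
time_s: 15.3
ee_pos: [575.6, -222.9, 33.3]
ee_rot: [179.9, 0.5, 78.4]
force: [-3.6, -14.6, 1.8]
gripper_width: 0.4
```

```bash
python3 -c "
from h import *
tb()"
```

```text
tcp in board [ 51.  -22.7] 33.32 yaw 78.41 F board [ -0.52 -15.01] 1.82 g 0.4 15.3
```

```bash
python3 -c "
from h import *
delta(593.3,120,120,75)"
```

```text
now [ 575.6 -222.9   33.3] 78.41 F [ -3.6 -14.6   1.8] g 0.4 t 15.3
delta m: [0.3395, -0.0516, -0.0867] turn 3.41
```

Call:
jog_arm([
  [[-0.008,0,0,0,0],[-0.013,0,0,0,0],[-0.013,0,-0.015,0,0.02],[-0.013,0,-0.04,0,0.05],[0.0,-0.002,-0.065,0,0.07],[0.03,-0.006,-0.085,1,0.07],[0.065,-0.011,-0.088,2,0.07],[0.105,-0.017,-0.088,3.2,0.07],[0.145,-0.023,-0.088,3.2,0.07],[0.185,-0.029,-0.088,3.2,0.07],[0.225,-0.035,-0.088,3.2,0.07],[0.265,-0.041,-0.088,3.2,0.07],[0.3,-0.046,-0.088,3.2,0.07],[0.325,-0.05,-0.088,3.2,0.07],[0.335,-0.0515,-0.088,3.2,0.07],[0.335,-0.0515,-0.088,3.2,0.07],[0.335,-0.0515,-0.088,3.2,0.07]],
])

```text
time_s: 16.72
ee_pos: [593.9, 119.8, 120.3]
ee_rot: [-180.0, 0.0, 75.1]
force: [0.3, -0.7, -0.2]
gripper_width: 70.0
```

```bash
python3 -c "
from h import *
delta(593.3,120,29,75)
c=cam('wrist')
save('wrist','w8',(100,0,540,330),1.8)
print(proj(c,box(593.3,120,3,-15,38,38,50))[4:]*1.8-[180,0])
"
```

```text
now [593.9 119.8 120.3] 75.08 F [ 0.3 -0.7 -0.2] g 70.0 t 16.72
delta m: [0.0001, -0.0006, 0.0913] turn 0.08
[[446.45115431 425.54485825]
 [340.2279368  425.37491498]
 [342.49119443 523.44563713]
 [443.9814528  523.61608611]]
```

View pics/w8.png

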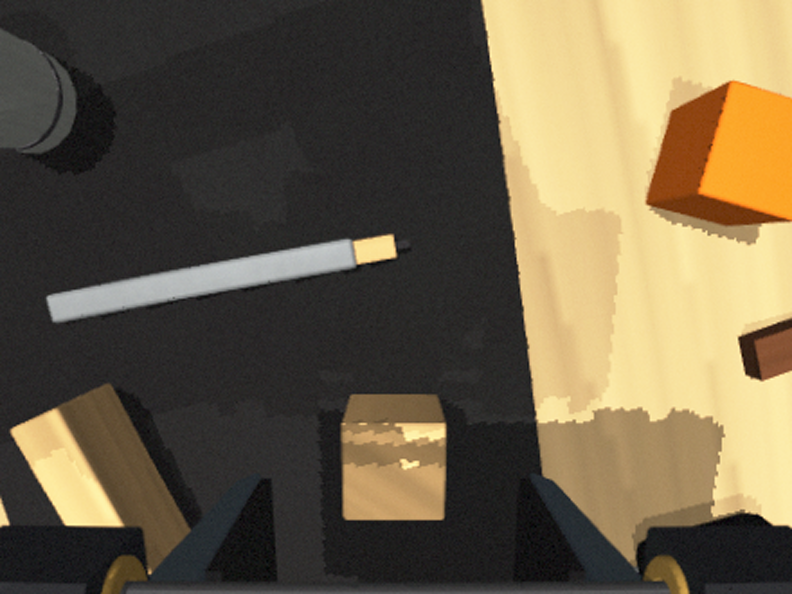

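Call:
jog_arm([
  [[0.001,0,0.015,0,0.07],[0.001,0,0.035,0,0.07],[0.001,0,0.055,0,0.07],[0.001,0,0.072,0,0.07],[0.001,0,0.083,0,0.07],[0.001,0,0.089,0,0.07],[0.001,0,0.091,0,0.06],[0.001,0,0.091,0,0.045],[0.001,0,0.091,0,0.035],[0.001,0,0.091,0,0.03],[0.001,0,0.091,0,0.03],[0.001,0,0.091,0,0.03],[0.001,0,0.091,0,0.03],[0.001,0,0.087,0,0.03],[0.001,0,0.07,0,0.03],[0.001,0,0.045,0,0.03],[0.001,0,0.02,0,0.03],[0.001,0,0.005,0,0.03],[0.001,0,0.0,0,0.03],[0.001,0,0.0,0,0.03]],
], grip_force=25)

```text
time_s: 18.43
ee_pos: [595.0, 121.2, 121.8]
ee_rot: [179.9, -0.1, 75.0]
force: [-0.7, 0.3, -0.7]
gripper_width: 37.6
```

```bash
python3 -c "
from h import *
x,y=b2w(50,-40)
delta(x,y,120,78.2)
"
```

```text
now [595.  121.2 121.8] 75.02 F [-0.7  0.3 -0.7] g 37.6 t 18.43
delta m: [-0.3547, 0.0701, 0.0018] turn -3.18
```

Call:
jog_arm([
  [[-0.015,0.003,0,0,0.03],[-0.045,0.009,0,-1,0.03],[-0.08,0.016,0,-2,0.03],[-0.12,0.024,0,-3,0.03],[-0.16,0.032,0,-3.2,0.03],[-0.2,0.04,0,-3.2,0.03],[-0.24,0.047,0,-3.2,0.03],[-0.275,0.054,0,-3.2,0.03],[-0.31,0.061,0,-3.2,0.03],[-0.335,0.066,0,-3.2,0.03],[-0.35,0.069,0,-3.2,0.03],[-0.355,0.071,0.002,-3.2,0.03],[-0.355,0.071,0.002,-3.2,0.03],[-0.355,0.071,0.002,-3.2,0.03]],
])

```text
time_s: 19.6
ee_pos: [570.8, -239.2, 117.6]
ee_rot: [-179.9, -0.1, 78.2]
force: [-0.6, 0.3, -0.6]
gripper_width: 38.1
```

```bash
python3 -c "
from h import *
tb()
c=cam('wrist')
save('wrist','w9',(100,0,540,330),1.8)
q=lambda x,y,z:print(proj(c,[*b2w(x,y),z])*1.8-[180,0])
q(25,-5,34);q(75,-5,34);q(75,-3,32);q(100,-3,32)
p=st()[0];print(proj(c,box(p[0],p[1],p[2]-26,-11.8,38,38,50))[4:]*1.8-[180,0])
"
```

```text
tcp in board [ 49.63 -39.63] 117.56 yaw 78.23 F board [-0.62  0.16] -0.58 g 38.1 19.6
[[329.93490971 374.57251615]]
[[462.89645648 374.79117258]]
[[462.51396886 368.62120135]]
[[528.32284335 368.88347278]]
[[481.71092717 531.13770834]
 [309.2718401  530.86963497]
 [315.66294343 676.83312383]
 [474.93217164 677.14490651]]
```

View pics/w9.png

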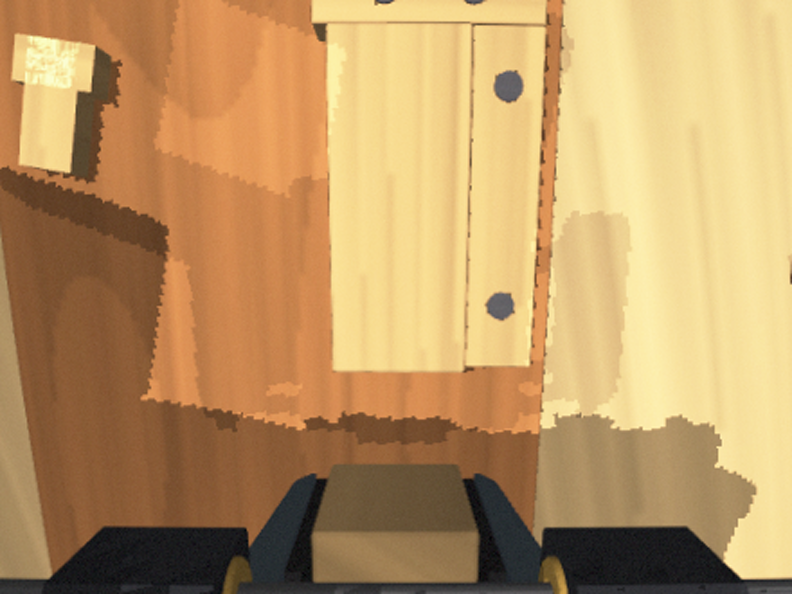

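```bash
python3 -c "
from h import *
c=cam('wrist')
uv=(np.array([(333,373),(465,372)])+[180,0])/1.8
print(unproj(c,uv,34))
w=unproj(c,uv,34); print(np.degrees(np.arctan2(*(w[1]-w[0])[1::-1])))
uv=(np.array([(333,371),(327.5,40)])+[180,0])/1.8
w=unproj(c,uv,34);print(np.degrees(np.arctan2(*(w[1]-w[0])[1::-1]))-90)
uv=(np.array([(465,371),(471.5,30)])+[180,0])/1.8
w=unproj(c,uv,34);print(np.degrees(np.arctan2(*(w[1]-w[0])[1::-1]))-90)
"
sed -i 's/^BX,BY,BW=.*/BX,BY,BW=531.47,-189.66,-11.83/' h.py
python3 -c "
from h import *
tb()
x,y=b2w(50,-40.7);delta(x,y,40,78.2)"
```

```text
[[ 555.25382193 -199.59653404   34.        ]
 [ 603.96281523 -209.28183069   34.        ]]
-11.246011893611058
-11.960727681124496
-11.427255298966926
tcp in board [ 48.76 -40.  ] 117.87 yaw 78.28 F board [0.34 0.9 ] -1.5 g 37.9 19.65
now [ 571.  -238.8  117.9] 78.28 F [ 0.5  0.8 -1.5] g 37.9 t 19.65
delta m: [-0.0007, 0.0012, 0.0779] turn 0.08
```

Call:
jog_arm([
  [[-0.0004,0.0006,0.01,0,0.03],[-0.0007,0.0012,0.026,0,0.03],[-0.0007,0.0012,0.043,0,0.03],[-0.0007,0.0012,0.058,0,0.03],[-0.0007,0.0012,0.068,0,0.03],[-0.0007,0.0012,0.074,0,0.03],[-0.0007,0.0012,0.0775,0,0.03],[-0.0007,0.0012,0.0775,0,0.03],[-0.0007,0.0012,0.0775,0,0.03]],
])

```text
time_s: 20.4
ee_pos: [572.7, -241.2, 41.4]
ee_rot: [179.9, 0.0, 78.2]
force: [-0.4, 0.0, -0.4]
gripper_width: 37.8
```

```bash
python3 -c "
from h import *
tb()
save('wrist','w10',(100,0,540,330),1.8)
x,y=b2w(50,-40.7);delta(x,y,38.5,78.2)"
```

```text
tcp in board [ 50.93 -42.  ] 41.42 yaw 78.24 F board [-0.35 -0.04] -0.41 g 37.8 20.4
now [ 572.8 -241.4   41.7] 78.23 F [0.4 0.1 0.5] g 38.0 t 20.45
delta m: [0.0014, -0.0011, 0.0032] turn 0.03
```

View pics/w10.png

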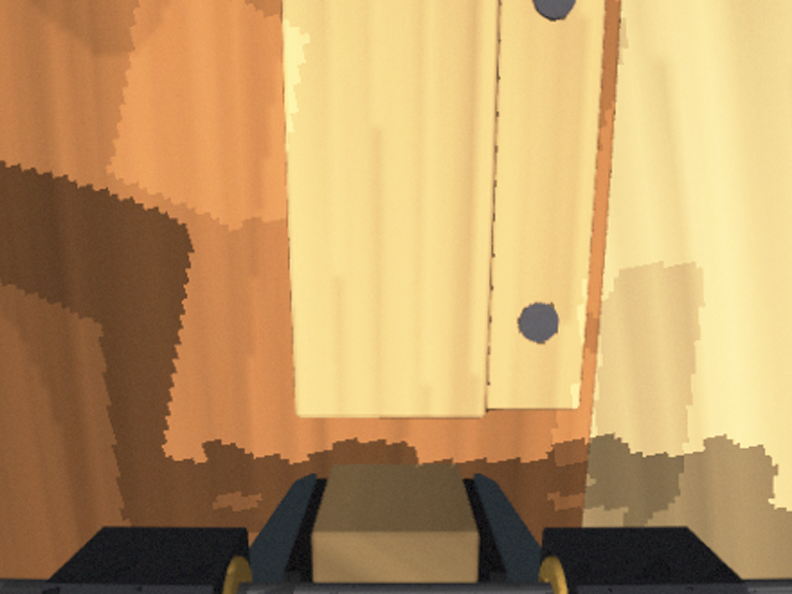

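Call:
jog_arm([
  [[0.0007,-0.0006,0.001,0,0.03],[0.0014,-0.0011,0.002,0,0.03],[0.0014,-0.0011,0.003,0,0.03],[0.0014,-0.0011,0.0035,0,0.03],[0.0014,-0.0011,0.0035,0,0.03],[0.0014,-0.0011,0.0035,0,0.03]],
])

```text
time_s: 20.95
ee_pos: [571.7, -239.7, 39.3]
ee_rot: [179.9, 0.0, 78.2]
force: [-1.8, 1.3, 8.2]
gripper_width: 37.8
```

```bash
python3 -c "
from h import *
tb()"
```

```text
tcp in board [ 49.65 -40.74] 39.27 yaw 78.21 F board [-2.02  0.95] 8.2 g 37.8 20.95
```

Call:
jog_arm([
  [[0,0,-0.001,0,0.034],[0,0,-0.001,0,0.04],[0,0,-0.001,0,0.046],[0,0,-0.001,0,0.052],[0,0,-0.001,0,0.056],[0,0,-0.001,0,0.056],[0,0,-0.005,0,0.056],[0,0,-0.02,0,0.056],[0,0,-0.045,0,0.056],[0,0,-0.075,0,0.056],[0,0,-0.095,0,0.056],[0,0,-0.1,0,0.056]],
])

```text
time_s: 21.95
ee_pos: [573.5, -240.6, 141.8]
ee_rot: [179.6, 0.1, 78.2]
force: [1.0, -0.8, 0.4]
gripper_width: 55.9
```

```bash
python3 -c "
from h import *
tb()
delta(476.8,124.8,140,98.3)"
```

```text
tcp in board [ 51.57 -41.23] 141.82 yaw 78.21 F board [ 1.16 -0.57] 0.36 g 55.9 21.95
now [ 573.5 -240.6  141.8] 78.21 F [ 1.  -0.8  0.4] g 55.9 t 21.95
delta m: [0.3379, -0.1693, 0.0018] turn -20.09
```

Call:
jog_arm([
  [[0.015,-0.0075,0,-1,0.056],[0.045,-0.0225,0,-3,0.056],[0.08,-0.04,0,-5,0.056],[0.115,-0.058,0,-8,0.056],[0.15,-0.075,0,-11,0.056],[0.185,-0.093,0,-14,0.056],[0.22,-0.11,0,-17,0.056],[0.255,-0.128,0,-20,0.056],[0.29,-0.145,0,-20.1,0.056],[0.315,-0.158,0,-20.1,0.056],[0.333,-0.167,0.0,-20.1,0.056],[0.338,-0.1693,0.002,-20.1,0.056],[0.338,-0.1693,0.002,-20.1,0.056],[0.338,-0.1693,0.002,-20.1,0.056]],
])

```text
time_s: 23.12
ee_pos: [474.5, 125.3, 134.9]
ee_rot: [-179.9, 0.0, 98.4]
force: [-0.4, -0.9, 0.0]
gripper_width: 56.1
```

```bash
python3 -c "
from h import *
delta(476.8,124.8,45,98.3)
c=cam('wrist')
save('wrist','w11',(100,0,540,330),1.8)
print(proj(c,box(476.8,124.8,3,8.3,22,100,48))[4:]*1.8-[180,0])
save('top','t3',(320,170,500,320),4)
"
```

```text
now [474.5 125.3 134.9] 98.36 F [-0.4 -0.9  0. ] g 56.1 t 23.12
delta m: [-0.0009, 0.0022, 0.0899] turn 0.06
[[429.52831372 335.45142167]
 [370.1366424  335.36997994]
 [372.42000904 578.32618849]
 [425.58202473 578.38688209]]
```

View pics/w11.png

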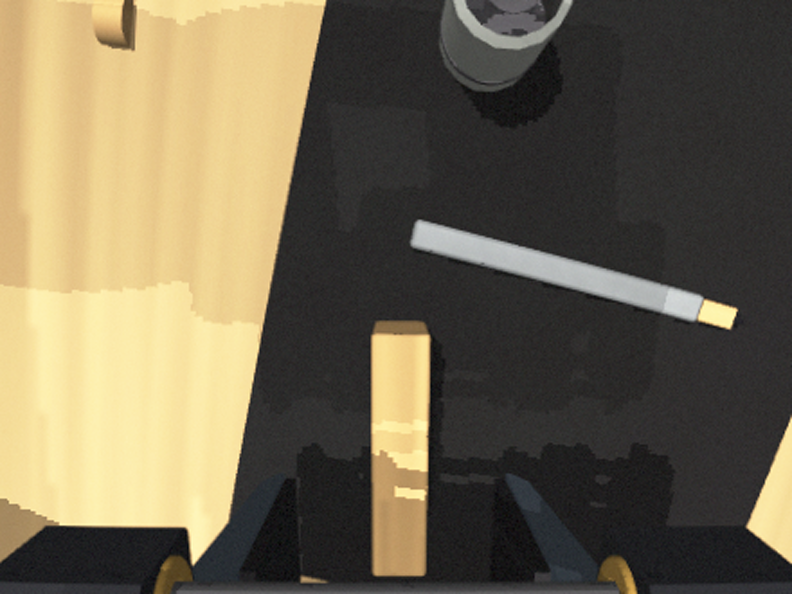

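View pics/t3.png

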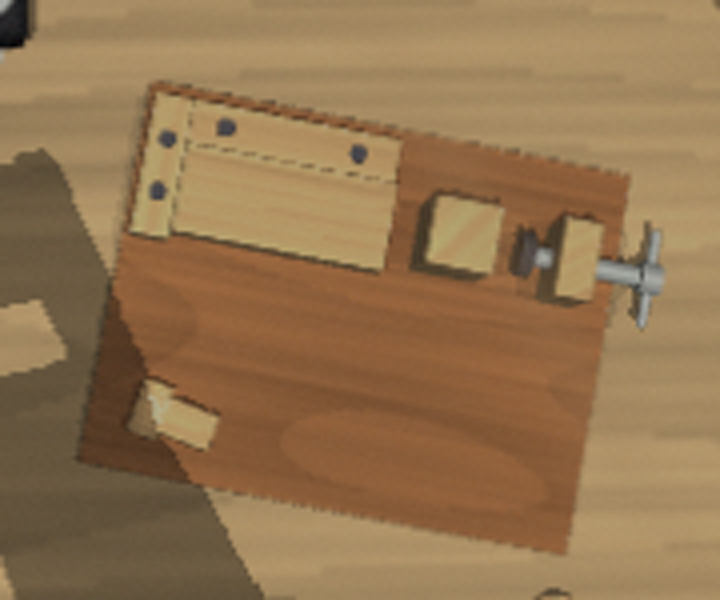

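Call:
jog_arm([
  [[-0.0003,0.001,0.012,0,0.056],[-0.0006,0.0022,0.03,0,0.056],[-0.0006,0.0022,0.05,0,0.056],[-0.0006,0.0022,0.068,0,0.056],[-0.0006,0.0022,0.081,0,0.056],[-0.0006,0.0022,0.088,0,0.056],[-0.0006,0.0022,0.09,0,0.05],[-0.0006,0.0022,0.09,0,0.04],[-0.0006,0.0022,0.09,0,0.03],[-0.0006,0.0022,0.09,0,0.02],[-0.0006,0.0022,0.09,0,0.015],[-0.0006,0.0022,0.09,0,0.015],[-0.0006,0.0022,0.09,0,0.015],[-0.0006,0.0022,0.09,0,0.015]],
], grip_force=20)

```text
time_s: 24.38
ee_pos: [477.3, 125.6, 46.1]
ee_rot: [179.9, 0.0, 98.3]
force: [0.3, -0.3, 4.6]
gripper_width: 21.8
```

```bash
python3 -c "
from h import *
tb()
x,y=b2w(11,55);delta(x,y,130,78.2)"
```

```text
tcp in board [-117.61  297.47] 46.06 yaw 98.33 F board [ 0.32 -0.19] 4.64 g 21.8 24.38
now [477.3 125.6  46.1] 98.33 F [ 0.3 -0.3  4.6] g 21.8 t 24.38
delta m: [-0.2719, 0.0372, -0.0839] turn 20.13
```

Call:
jog_arm([
  [[0,0,-0.005,0,0.015],[0,0,-0.02,0,0.015],[-0.005,0.001,-0.045,1,0.015],[-0.025,0.003,-0.065,3,0.015],[-0.055,0.008,-0.078,6,0.015],[-0.09,0.012,-0.084,9,0.015],[-0.125,0.017,-0.084,12,0.015],[-0.16,0.022,-0.084,15,0.015],[-0.195,0.027,-0.084,18,0.015],[-0.23,0.0315,-0.084,20.1,0.015],[-0.255,0.035,-0.084,20.1,0.015],[-0.268,0.037,-0.084,20.1,0.015],[-0.272,0.0375,-0.084,20.1,0.015],[-0.272,0.0375,-0.084,20.1,0.015],[-0.272,0.0375,-0.084,20.1,0.015],[-0.272,0.0375,-0.084,20.1,0.015]],
])

```text
time_s: 25.72
ee_pos: [552.9, -136.6, 129.4]
ee_rot: [-179.9, -0.0, 78.3]
force: [0.5, -0.6, -0.2]
gripper_width: 22.2
```

```bash
python3 -c "
from h import *
tb()
save('wrist','w12',(100,0,540,330),1.8)
x,y=b2w(11.5,55);delta(x,y,60,78.2)"
```

```text
tcp in board [10.1  56.32] 129.39 yaw 78.31 F board [ 0.63 -0.52] -0.16 g 22.2 25.72
now [ 553.  -136.7  129.5] 78.32 F [ 0.  -0.4  0.1] g 21.7 t 25.77
delta m: [-0.0013, 0.0013, 0.0695] turn 0.12
```

View pics/w12.png

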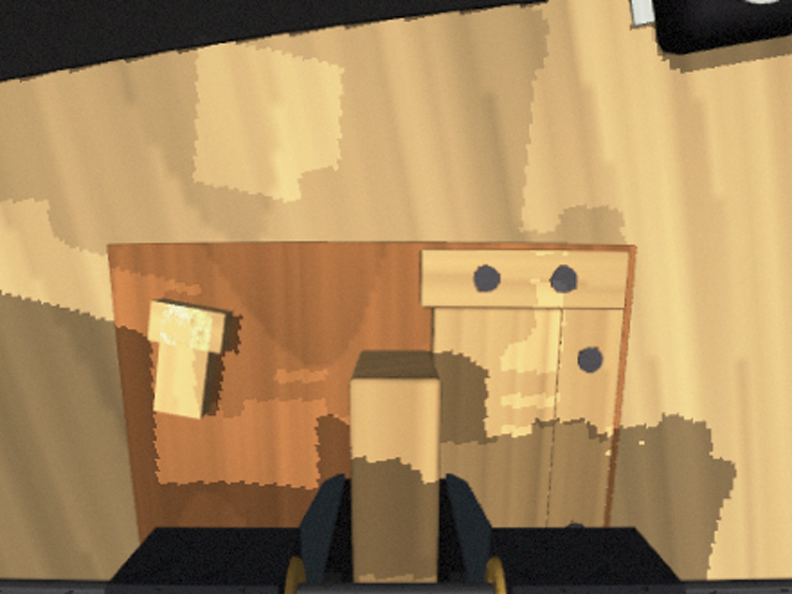

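Call:
jog_arm([
  [[-0.0006,0.0006,0.01,0,0.015],[-0.0013,0.001,0.026,0,0.015],[-0.0013,0.001,0.042,0,0.015],[-0.0013,0.001,0.055,0,0.015],[-0.0013,0.001,0.063,0,0.015],[-0.0013,0.001,0.068,0.1,0.015],[-0.0013,0.001,0.0695,0.1,0.015],[-0.0013,0.001,0.0695,0.1,0.015],[-0.0013,0.001,0.0695,0.1,0.015]],
])

```text
time_s: 26.52
ee_pos: [554.7, -139.7, 60.5]
ee_rot: [179.9, 0.0, 78.1]
force: [-0.3, 0.2, -0.2]
gripper_width: 22.2
```

```bash
python3 -c "
from h import *
tb()
save('wrist','w13',(180,0,500,330),1.8)
x,y=b2w(11.5,55);delta(x,y,55,78.2)"
```

```text
tcp in board [12.45 53.64] 60.49 yaw 78.13 F board [-0.32  0.11] -0.21 g 22.2 26.52
now [ 554.7 -139.8   60.7] 78.12 F [-0.3 -1.9 -0.6] g 21.9 t 26.57
delta m: [0.0014, -0.001, 0.0057] turn -0.08
```

View pics/w13.png

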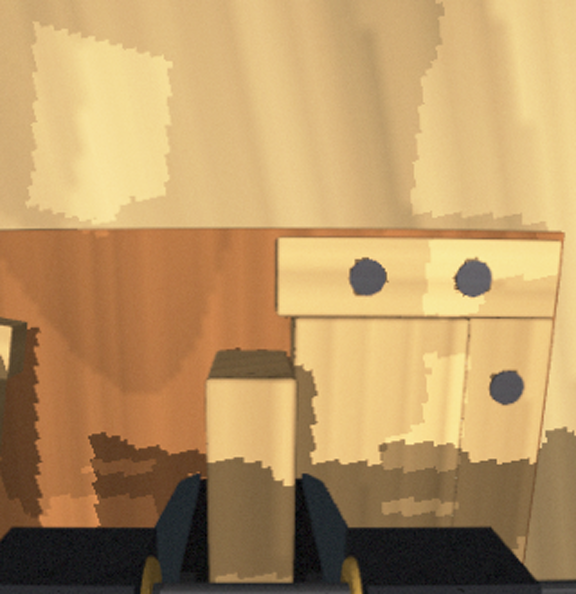

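Call:
jog_arm([
  [[0.0007,-0.0004,0.0015,0,0.015],[0.0012,-0.0006,0.003,0,0.015],[0.0012,-0.0006,0.0045,0,0.015],[0.0012,-0.0006,0.0055,0,0.015],[0.0012,-0.0006,0.006,0,0.015],[0.0012,-0.0006,0.006,0,0.015]],
])

```text
time_s: 27.07
ee_pos: [553.9, -138.4, 55.1]
ee_rot: [180.0, 0.0, 78.1]
force: [-1.9, 1.6, 6.8]
gripper_width: 21.8
```

```bash
python3 -c "
from h import *
tb()"
```

```text
tcp in board [11.48 54.79] 55.09 yaw 78.11 F board [-2.23  1.18] 6.83 g 21.8 27.07
```

Call:
jog_arm([
  [[0,0,-0.001,0,0.015],[0,0.001,-0.001,0,0.015],[0,0.002,-0.001,0,0.015],[0,0.003,-0.001,0,0.015],[0,0.0035,-0.001,0,0.015],[0,0.0035,-0.001,0,0.015]],
])

```text
time_s: 27.57
ee_pos: [556.2, -138.9, 55.1]
ee_rot: [-179.9, 0.0, 78.1]
force: [-4.6, 0.5, 6.2]
gripper_width: 21.9
```

```bash
python3 -c "
from h import *
tb()"
```

```text
tcp in board [13.81 54.74] 55.09 yaw 78.11 F board [-4.61 -0.41] 6.25 g 21.9 27.57
```

Call:
jog_arm([
  [[0,-0.0008,-0.0005,0,0.022],[0,-0.001,-0.001,0,0.026],[0,-0.001,-0.001,0,0.03],[0,-0.001,-0.001,0,0.036],[0,-0.001,-0.001,0,0.04],[0,-0.001,-0.001,0,0.04],[0,-0.001,-0.004,0,0.04],[0,-0.001,-0.015,0,0.04],[0,-0.001,-0.035,0,0.04],[0,-0.001,-0.06,0,0.05],[0,-0.001,-0.08,0,0.06],[0,-0.001,-0.085,0,0.06],[0,-0.001,-0.085,0,0.06]],
])

```text
time_s: 28.65
ee_pos: [557.4, -139.2, 142.3]
ee_rot: [179.7, 0.0, 78.1]
force: [0.0, 0.1, -0.9]
gripper_width: 59.6
```

```bash
python3 -c "
from h import *
tb()
c=cam('wrist')
save('wrist','w14',(180,0,500,330),1.8)
"
```

```text
tcp in board [15.08 54.72] 142.27 yaw 78.12 F board [0.03 0.07] -0.86 g 59.6 28.65
```

View pics/w14.png

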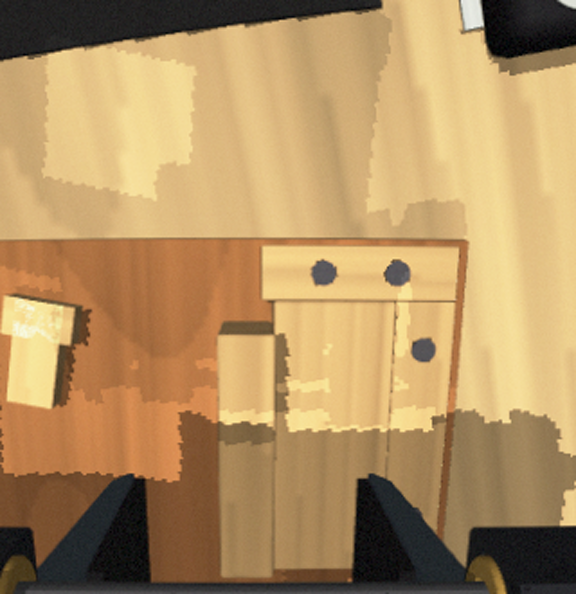

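```bash
python3 -c "
from h import *
delta(488,292.5,150,168.2)
"
```

```text
now [ 556.4 -138.9  140.6] 78.12 F [ 0.5  0.7 -0.4] g 59.5 t 28.7
delta m: [0.4081, -0.1558, -0.0094] turn -90.08
```

Call:
jog_arm([
  [[0.015,-0.006,-0.002,-3,0.06],[0.045,-0.017,-0.005,-8,0.06],[0.08,-0.031,-0.0095,-14,0.06],[0.115,-0.044,-0.0095,-20,0.06],[0.15,-0.057,-0.0095,-26,0.06],[0.185,-0.071,-0.0095,-32,0.06],[0.22,-0.084,-0.0095,-38,0.06],[0.25,-0.096,-0.0095,-44,0.06],[0.28,-0.107,-0.0095,-50,0.06],[0.31,-0.118,-0.0095,-56,0.065],[0.335,-0.128,-0.0095,-62,0.07],[0.36,-0.138,-0.0095,-68,0.07],[0.38,-0.146,-0.0095,-74,0.07],[0.395,-0.151,-0.0095,-80,0.07],[0.404,-0.155,-0.0095,-85,0.07],[0.408,-0.156,-0.0095,-90,0.07],[0.408,-0.156,-0.0095,-90.1,0.07],[0.408,-0.156,-0.0095,-90.1,0.07]],
])

```text
time_s: 30.2
ee_pos: [486.8, 292.2, 148.0]
ee_rot: [-179.9, -0.1, 168.1]
force: [0.3, -0.6, -1.0]
gripper_width: 70.2
```

```bash
python3 -c "
from h import *
delta(488,292.5,40,168.2)
c=cam('wrist')
save('wrist','w15',(100,0,540,330),1.8)
t=np.radians(np.arange(0,360,90))+np.radians(168)
print(proj(c,np.c_[488+20*np.cos(t),292.5+20*np.sin(t),0*t+63])*1.8-[180,0])
save('top','t4',(320,170,500,320),4)
"
```

```text
now [486.8 292.2 148. ] 168.13 F [ 0.3 -0.6 -1. ] g 70.2 t 30.2
delta m: [-0.0011, 0.0006, 0.108] turn -0.07
[[393.24767179 411.78851799]
 [342.22447192 461.1970394 ]
 [393.05982864 508.73208538]
 [444.082068   461.4525459 ]]
```

View pics/w15.png

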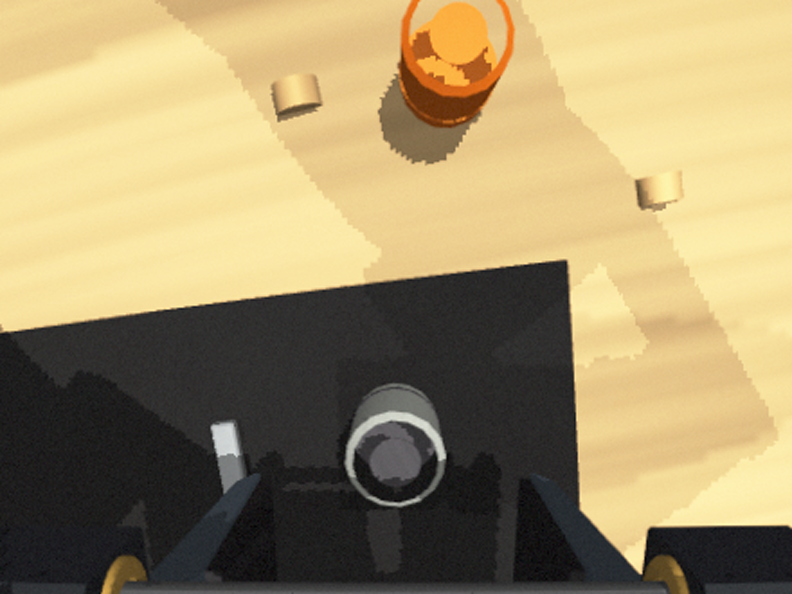

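View pics/t4.png

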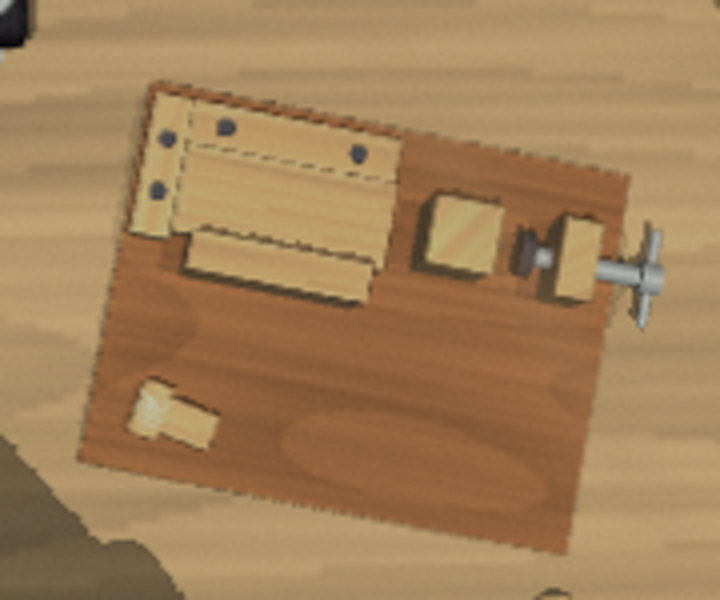

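Call:
jog_arm([
  [[-0.0005,0,0.015,0,0.07],[-0.001,0.0005,0.037,0,0.07],[-0.001,0.0005,0.06,0,0.07],[-0.001,0.0005,0.082,0,0.07],[-0.001,0.0005,0.097,0,0.07],[-0.001,0.0005,0.106,0,0.07],[-0.001,0.0005,0.108,0,0.06],[-0.001,0.0005,0.108,0,0.05],[-0.001,0.0005,0.108,0,0.04],[-0.001,0.0005,0.108,0,0.03],[-0.001,0.0005,0.108,0,0.03],[-0.001,0.0005,0.108,0,0.03],[-0.001,0.0005,0.108,0,0.03],[-0.001,0.0005,0.108,0,0.03]],
], grip_force=45)

```text
time_s: 31.47
ee_pos: [489.1, 292.5, 42.5]
ee_rot: [180.0, 0.1, 168.2]
force: [0.4, -3.0, 5.8]
gripper_width: 39.0
```

```bash
python3 -c "
from h import *
tb()
x,y=b2w(50,55);delta(x,y,130,168.2)
"
```

```text
tcp in board [-140.3   463.24] 42.5 yaw 168.23 F board [ 0.99 -2.84] 5.85 g 39.0 31.47
now [489.1 292.5  42.5] 168.23 F [ 0.4 -3.   5.8] g 39.0 t 31.47
delta m: [-0.1899, -0.4084, -0.0875] turn 0.03
```

Call:
jog_arm([
  [[0,0,-0.006,0,0.03],[0,0,-0.02,0,0.03],[0,0,-0.045,0,0.03],[-0.005,-0.012,-0.07,0,0.03],[-0.017,-0.036,-0.087,0,0.03],[-0.032,-0.068,-0.09,0,0.03],[-0.047,-0.1,-0.09,0,0.03],[-0.062,-0.133,-0.09,0,0.03],[-0.077,-0.166,-0.09,0,0.03],[-0.092,-0.199,-0.09,0,0.03],[-0.107,-0.232,-0.09,0,0.03],[-0.122,-0.265,-0.09,0,0.03],[-0.138,-0.298,-0.09,0,0.03],[-0.153,-0.33,-0.09,0,0.03],[-0.168,-0.36,-0.09,0,0.03],[-0.18,-0.385,-0.09,0,0.03],[-0.187,-0.401,-0.09,0,0.03],[-0.19,-0.408,-0.09,0,0.03],[-0.19,-0.408,-0.09,0,0.03],[-0.19,-0.408,-0.09,0,0.03]],
])

```text
time_s: 33.13
ee_pos: [590.6, -144.5, 130.7]
ee_rot: [179.9, -0.1, 168.2]
force: [-0.1, 0.5, -5.5]
gripper_width: 38.8
```

```bash
python3 -c "
from h import *
tb()
save('wrist','w16',(100,0,540,330),1.8)
x,y=b2w(50,55);delta(x,y,76,168.2)
"
```

```text
tcp in board [48.67 56.28] 130.72 yaw 168.18 F board [-0.18  0.48] -5.49 g 38.8 33.13
now [ 590.7 -144.   130.9] 168.24 F [-0.1 -0.  -5.4] g 38.9 t 33.18
delta m: [-0.0014, -0.0018, 0.0549] turn 0.04
```

View pics/w16.png

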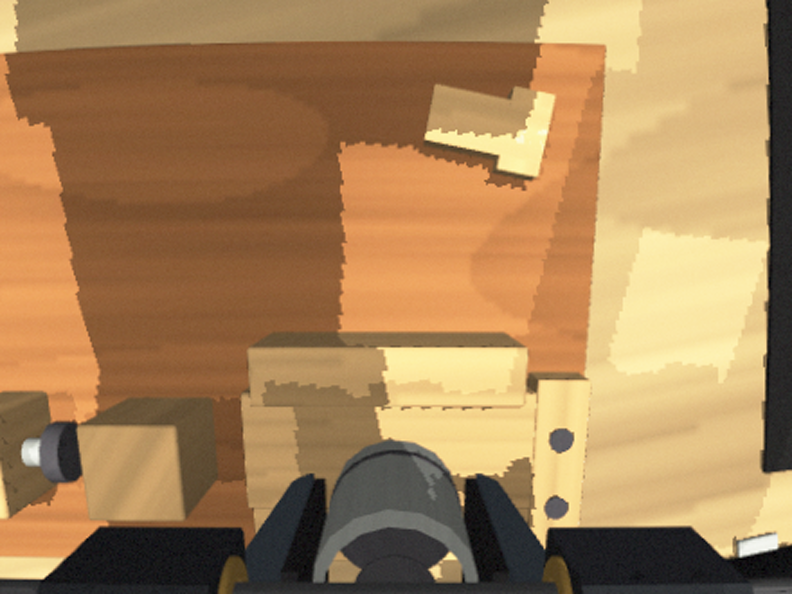

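Call:
jog_arm([
  [[-0.0007,-0.0009,0.01,0,0.03],[-0.0014,-0.0018,0.022,0,0.03],[-0.0014,-0.0018,0.034,0,0.03],[-0.0014,-0.0018,0.043,0,0.03],[-0.0014,-0.0018,0.05,0,0.03],[-0.0014,-0.0018,0.054,0,0.03],[-0.0014,-0.0018,0.054,0,0.03],[-0.0014,-0.0018,0.054,0,0.03]],
])

```text
time_s: 33.85
ee_pos: [592.6, -147.3, 77.5]
ee_rot: [-180.0, 0.0, 168.2]
force: [0.5, 0.0, -4.9]
gripper_width: 39.0
```

```bash
python3 -c "
from h import *
tb()
save('wrist','w17',(100,0,540,330),1.8)
x,y=b2w(50,55);delta(x,y,73,168.2)
"
```

```text
tcp in board [51.13 53.96] 77.54 yaw 168.23 F board [0.45 0.14] -4.93 g 39.0 33.85
now [ 592.8 -147.5   77.9] 168.23 F [ 0.2  0.2 -4.8] g 38.9 t 33.9
delta m: [0.0014, 0.0011, 0.0049] turn 0.03
```

View pics/w17.png

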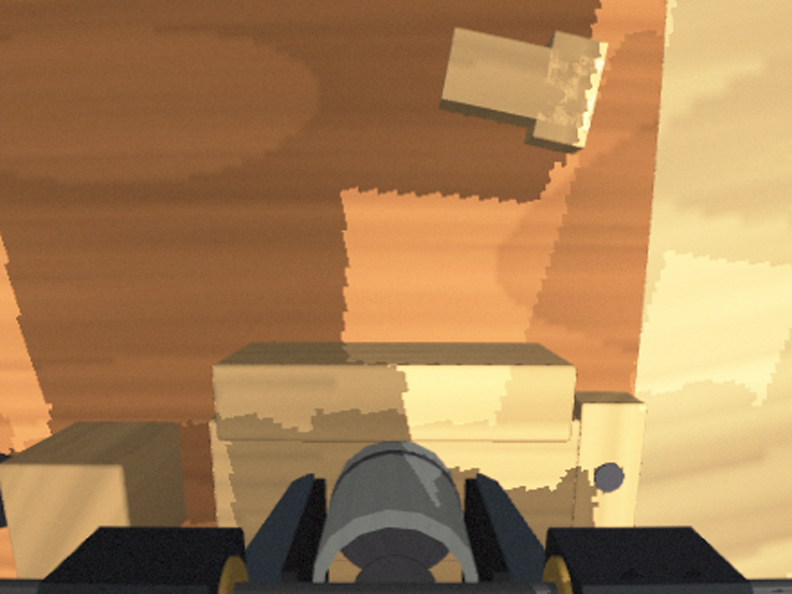

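Call:
jog_arm([
  [[0.0005,0.0004,0.001,0,0.03],[0.001,0.0007,0.002,0,0.03],[0.001,0.0007,0.003,0,0.03],[0.001,0.0007,0.004,0,0.03],[0.001,0.0007,0.005,0,0.03],[0.001,0.0007,0.005,0,0.03]],
])

```text
time_s: 34.4
ee_pos: [591.6, -146.6, 73.5]
ee_rot: [-180.0, 0.0, 168.2]
force: [-2.7, 1.6, 3.1]
gripper_width: 39.3
```

```bash
python3 -c "
from h import *
tb()"
```

```text
tcp in board [50.03 54.43] 73.52 yaw 168.21 F board [-2.93  0.98] 3.09 g 39.3 34.4
```

Call:
jog_arm([
  [[0,0,-0.0005,0,0.039],[0,0,-0.001,0,0.042],[0,0,-0.001,0,0.046],[0,0,-0.001,0,0.052],[0,0,-0.001,0,0.058],[0,0,-0.001,0,0.058],[0,0,-0.001,0,0.058],[0,0,-0.006,0,0.058],[0,0,-0.02,0,0.058],[0,0,-0.045,0,0.058],[0,0,-0.075,0,0.06],[0,0,-0.1,0,0.06],[0.03,0,-0.11,0,0.06],[0.065,0,-0.11,0,0.06],[0.07,0,-0.11,0,0.06],[0.07,0,-0.11,0,0.06]],
])

```text
time_s: 35.73
ee_pos: [521.1, -131.8, 183.2]
ee_rot: [-180.0, -0.0, 168.2]
force: [0.1, 0.2, 0.5]
gripper_width: 59.6
```

```bash
python3 -c "
from h import *
tb()
c=cam('wrist')
save('wrist','w18')
save('scene','s18',(190,130,350,260),4)
"
```

```text
tcp in board [-21.98  54.46] 183.22 yaw 168.21 F board [0.1  0.19] 0.5 g 59.6 35.73
```

View pics/s18.png

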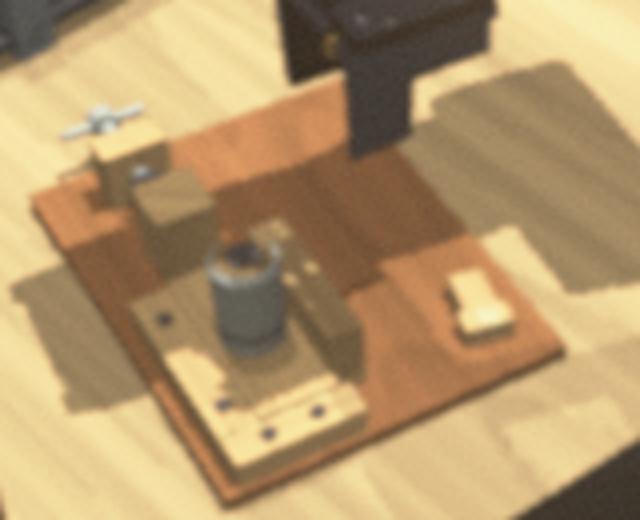

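View pics/w18.png

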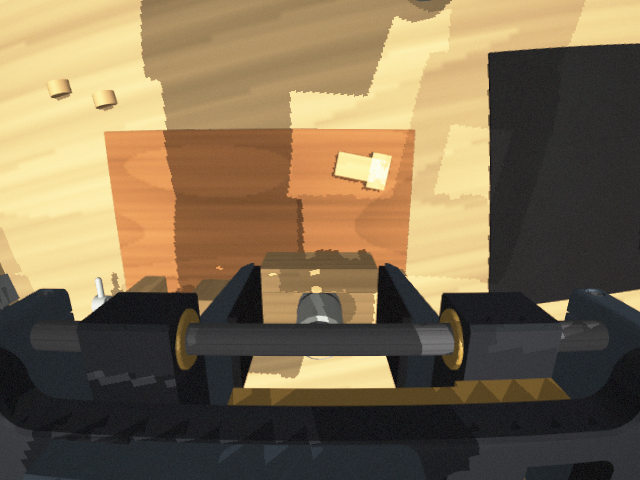

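Call:
jog_arm([
  [[0.01,0.01,-0.02,0,0.06],[0.03,0.03,-0.04,0,0.06],[0.055,0.055,-0.06,0,0.06],[0.08,0.08,-0.06,0,0.06],[0.105,0.105,-0.06,0,0.06],[0.13,0.13,-0.06,0,0.06],[0.155,0.155,-0.06,0,0.06],[0.18,0.18,-0.06,0,0.06],[0.2,0.2,-0.06,0,0.06],[0.215,0.22,-0.06,0,0.06],[0.22,0.23,-0.06,0,0.06],[0.22,0.23,-0.06,0,0.06]],
])

```text
time_s: 36.83
ee_pos: [355.3, 140.0, 242.7]
ee_rot: [179.9, 0.0, 168.4]
force: [0.1, -1.1, 0.2]
gripper_width: 59.9
```

```bash
python3 -c "
from h import *
tb()
save('top','t9',(320,170,500,320),4)
f=np.load('pics/t9.npy');cv2.imwrite('pics/t9f.png',f)
"
```

```text
tcp in board [-240.03  286.58] 242.75 yaw 168.42 F board [ 0.3  -1.05] 0.2 g 59.9 36.83
```

View pics/t9.png

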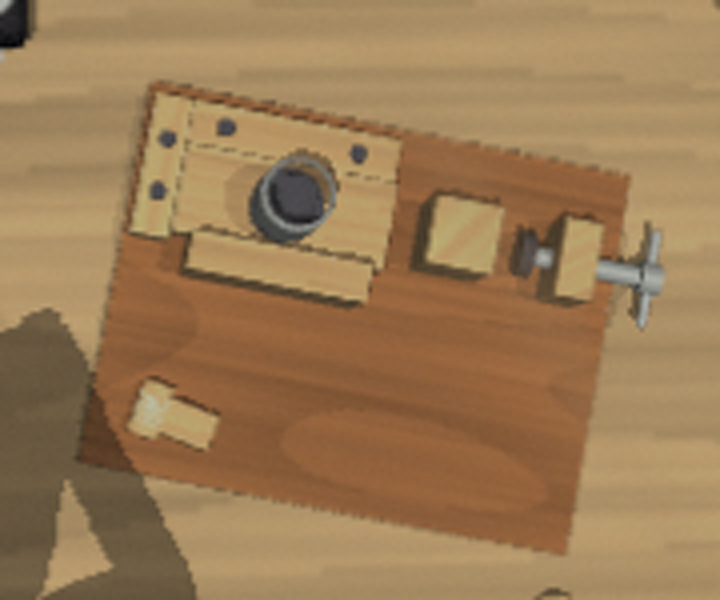

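View pics/t9f.png

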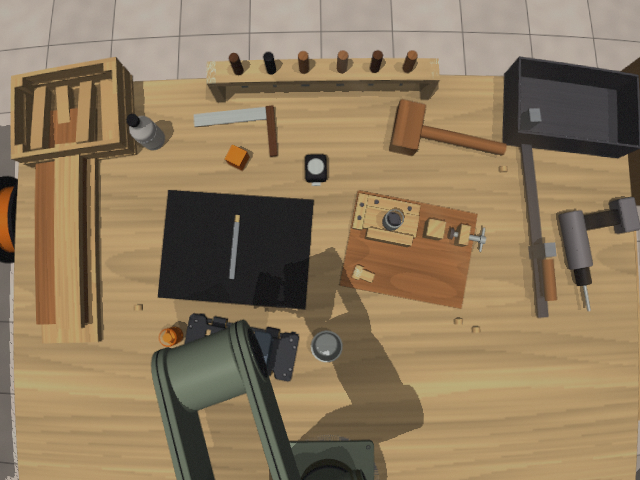

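```bash
python3 - <<'E'
from h import *
c=cam('top');m=lambda L:(np.array(L)+.5)/4-.5+np.array([320,170])
bd,e=fitrect(c,m([(153,82),(630,174),(567,554),(79,460)]),12,220,280,(530.3,-190.2,-11.8));print('board',bd,e)
def rel(p):
    a=np.radians(bd[2]);d=np.array(p[:2])-bd[:2];return np.round([d@[np.cos(a),np.sin(a)],d@[-np.sin(a),np.cos(a)]],1)
for n,L,z,sx,sy,p0 in [('panel',[(173,231),(385,269),(398,182)],34,50,120,(590,-145,-12)),('block',[(437,193),(504,207),(492,275),(425,262)],62,38,38,(571,-240,-12)),('batten',[(200,229),(375,267),(367,303),(190,264)],60,22,100,(557,-138,-12))]:
    f,e=fitrect(c,m(L),z,sx,sy,p0);print(n,rel(f),round(f[2]-bd[2],2),round(e,2))
print('weight top',rel(unproj(c,m([(299,191)]),94)[0]),'base?',rel(unproj(c,m([(288,205)]),34)[0]))
print('pad top edge',rel(unproj(c,m([(520,229)]),47)[0]), 'pad face mid', rel(unproj(c,m([(515,252)]),34)[0]))
for n,b in [('weighttop pred',[*b2w(50,55),94])]: print(n,proj(c,b))
print(env.look_for('top','weight_mid')[:2],env.look_for('top','block_mid')[:2])
E
```

```text
board [ 530.47030554 -190.53470334  -11.81436921] 0.3002259061253942
panel [50.1 54.6] 0.82 0.17
block [ 49.6 -40.6] -0.22 0.1
batten [14.  53.3] -1.47 0.55
weight top [50.3 56. ] base? [50.9 53.6]
pad top edge [ 60.7 -73.6] pad face mid [ 49.5 -75.9]
weighttop pred [[394.39754742 217.13389132]]
[{'xyz': [345.8, 340.6, 49.5], 'conf': 0.85}, {'xyz': [591.9, -143.9, 79.4], 'conf': 0.66}] [{'xyz': [739.7, 195.5, 50.5], 'conf': 0.92}, {'xyz': [568.0, -239.6, 62.7], 'conf': 0.59}]
```

```bash
python3 -c "
from h import *
x,y=b2w(15,-35);print(x,y);delta(x,y,200,78.2)
"
```

```text
538.9761031962026 -226.9917346879027
now [355.7 137.7 242.5] 168.23 F [ 0.3 -0.4 -0.5] g 60.1 t 36.98
delta m: [-0.2539, -0.3197, 0.0425] turn 90.03
```

Call:
jog_arm([
  [[-0.008,-0.01,0,4,0.06],[-0.025,-0.032,0,10,0.06],[-0.045,-0.056,0,16,0.06],[-0.065,-0.08,0,22,0.06],[-0.085,-0.105,0,28,0.06],[-0.105,-0.13,0.01,34,0.06],[-0.125,-0.155,0.02,40,0.06],[-0.145,-0.182,0.03,46,0.06],[-0.165,-0.208,0.04,52,0.06],[-0.185,-0.234,0.0425,58,0.06],[-0.205,-0.26,0.0425,64,0.06],[-0.222,-0.28,0.0425,70,0.06],[-0.236,-0.297,0.0425,76,0.06],[-0.246,-0.31,0.0425,82,0.06],[-0.252,-0.317,0.0425,87,0.06],[-0.254,-0.3197,0.0425,90,0.06],[-0.254,-0.3197,0.0425,90,0.06],[-0.254,-0.3197,0.0425,90,0.06],[-0.254,-0.3197,0.0425,90,0.06],[-0.254,-0.3197,0.0425,90,0.06]],
])

```text
time_s: 38.65
ee_pos: [537.7, -227.1, 199.9]
ee_rot: [-180.0, 0.0, 78.3]
force: [-0.2, 0.2, 0.7]
gripper_width: 60.2
```

```bash
python3 -c "
from h import *
import pickle
tb()
pickle.dump(cam('wrist'),open('pics/w20.pkl','wb'))
save('wrist','w20',(180,0,460,210),2.85)
"
```

```text
tcp in board [ 13.79 -35.35] 199.92 yaw 78.25 F board [-0.2   0.21] 0.69 g 60.2 38.65
```

View pics/w20.png

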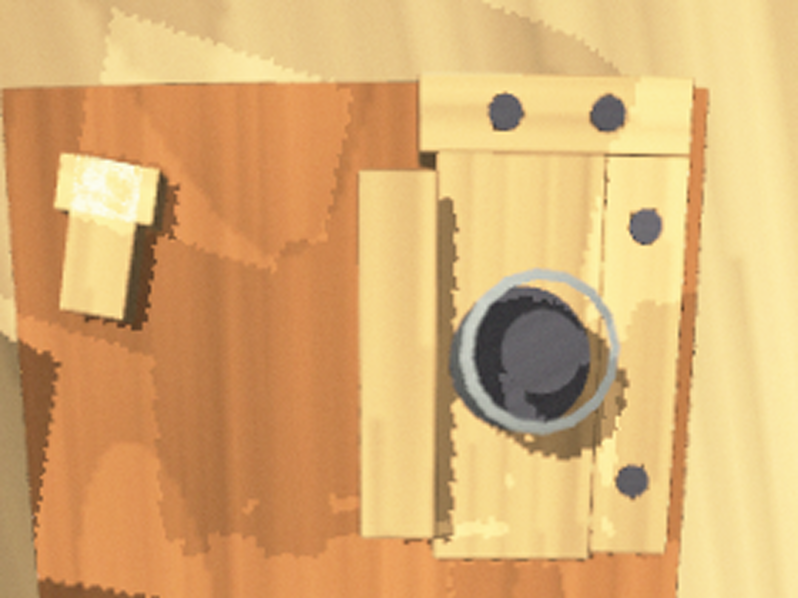

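```bash
python3 - <<'E'
from h import *
import pickle
c=pickle.load(open('pics/w20.pkl','rb'));m=lambda L:(np.array(L)+.5)/2.85-.5+np.array([180,0])
P=b2w(50,55)
pf,e=fitrect(c,m([(603,155),(589,557),(435,557)]),34,50,120,(*P,-11.8));print('panel',pf,e)
bf,e=fitrect(c,m([(359,171),(438,171),(434,537),(360,537)]),60,22,100,(*b2w(14,55),-11.8));print('batten',bf,e)
a=np.radians(pf[2]);d=bf[:2]-pf[:2];print('batten rel panel',d@[np.cos(a),np.sin(a)],d@[-np.sin(a),np.cos(a)],bf[2]-pf[2])
w=unproj(c,m([(538.5,351.5)]),94)[0];d=w[:2]-pf[:2];print('weight rel panel',d@[np.cos(a),np.sin(a)],d@[-np.sin(a),np.cos(a)])
fc=unproj(c,m([(437,153),(603,155),(690,157)]),32);print('fence',fc, np.degrees(np.arctan2(*(fc[2]-fc[1])[1::-1])))
E
```

```text
panel [ 590.95947837 -145.5701323   -11.28288579] 0.8641879944029209
batten [ 555.9764881  -138.8558297   -11.96736257] 0.7709512482226014
batten rel panel -35.620554021853714 -0.2599986832088952 -0.6844767771436082
weight rel panel -1.0291320383548632 0.339556679141094
fence [[579.45770833 -82.28889394  32.        ]
 [627.15899733 -92.30498235  32.        ]
 [652.42050296 -97.61843391  32.        ]] -11.878319303942071
```

```bash
python3 -c "
from h import *
print(env.job_done()); tb()"
```

```text
the job is handed in; nothing more can be done
None
the job is handed in; nothing more can be done
```

The lay-up is finished and handed in at about 39 s of the 138 s allowed; no verdict came back. The arm was clear of everything when I handed in.

**What I did, in order**
- **Panel:** I laid it on the board and pushed it against the side fence, then the back fence, then the side fence again. Contact forces were about 9, 9 and 15 N.
- **Block:** I stood it in the gap between the panel's free end and the screw-stop pad, near the middle and in line with the panel.
- **Batten:** I stood it on its narrow edge and slid it up to the panel's open front edge.
- **Weight:** I set it upright on the middle of the panel.

**Last checks**
- **Wrist camera:** This was the closer and better view.

| Part | Measured against | Result |
|---|---|---|
| Batten | panel, across | 35.6 mm centre to centre (36 mm is touching) |
| Batten | panel length | 0.3 mm off centre |
| Batten | panel | 0.7° off parallel |
| Batten | side fence | about 0.1° off square |
| Weight | panel middle | about 1 mm off |

- **Top camera:** In the board's frame it put the panel centre at x 50.1, y 54.6 mm, against 50 and 55 when home. The block was at x 49.6, y -40.6 mm and 0.2° off square, with the pad face at about y = -76 mm.
- **Left alone:** The tape measure, pencil and offcut looked unmoved. I compared them by eye only.

**Where the checks disagreed**
- From coarse hand-picked corners, the top camera gave the batten 1.5° off parallel and 1.7 mm off centre, and turned the panel by 0.8°. One pixel there is about 2 mm, so I trusted the wrist camera and the push contacts instead.
- The two cameras also differ by about 1 mm overall on where the board is.

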